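# Hang the dial gauge in the bench cabinet

## Task

Put the round dial gauge away: push the lever on the side of the gauge cabinet fully down so that the lid stands raised, hang the gauge by its eye on the hook inside, and then bring the lever back up so that the lid is fully shut over it. Neither the gauge nor the robot may touch the rim frame around the cabinet's opening. Leave the square tester and the other things on the bench where they are.

Things in the scene. Friction and masses are not known exactly. Their poses are not given: they have to be found in the camera images.
- cabinet: Grey steel gauge cabinet fixed to the bench, 190 (x) x 220 (y) x 165 mm high without its lid, sheet walls 4 mm; open only at the top. Origin: centre of its underside; its x axis points to its back (away from the robot, roughly), y to its left, z up. It stands turned by up to 0.2 rad. With the lid shut it is 185 mm high.
- opening (a point): Centre of the opening in the cabinet's top, level with the rim frame's upper face (cabinet frame -7.5, 0, 165 mm). The opening is 125 mm along cabinet x (-70 to +55 mm) and 140 mm along cabinet y (-70 to +70 mm). Below the frame the inside is 182 x 212 mm, free down to the 4 mm floor except for the hook.
- rim: The flat rim frame around the opening, 10 mm thick (z 155 to 165 mm in the cabinet frame), origin and axes those of the cabinet. Not to be touched by gauge or robot (a contact force over 1 N fails). The cabinet's walls, hook, lid and lever may be touched.
- hook_seat (a point): Point on the axis of the hook's level bar where the gauge is to hang (cabinet frame 20, 0, 150 mm; its axes). The hook is a round steel bar 8 mm thick from the back wall along cabinet -x at height 150 mm to x = -10 mm, where its end turns up and slightly forward, the tip reaching x = -18 mm and height 166 mm.
- lid (a joint): Lid angle, rad: 0 shut, 1.9 fully raised, leaning back past upright. A hollow lid 190 x 220 x 20 mm hinged along the cabinet's upper back edge (x = 95, height 165 mm in the cabinet frame). Driven by the lever: lid angle = 2 x lever angle. It stays at any angle it is left at; it may also be pushed directly.
- lever (a joint): Lever angle, rad: 0 up (lid shut), 0.95 fully down (lid raised). It pivots on the cabinet's right (-y) side about an axis parallel to cabinet y through x = 0, height 100 mm (cabinet frame); its 130 mm arm points to cabinet -x, 0.5 rad above level at 0, 0.45 rad below level at 0.95. Friction holds it anywhere; about 1 to 9 N at the handle moves it, down or up.
- lever_grip (a point): Middle of the lever's handle: a black bar 18 mm thick, 70 mm long, parallel to cabinet y, sticking out to the right, outer end free. In the cabinet frame at about (-114, -175, 162) mm with the lever up, (-117, -175, 43) mm with it down. Its axes turn with the lever. It can be pressed or pinched from above.
- gauge: Round dial gauge, 0.25-0.46 kg, standing on its foot: black disc 84 mm across, 28 thick (centre 50 mm up), foot 60 (y) x 32 (x) mm, flat steel eye on top 44 wide (y), 12 thick (x), up to 152 mm height. Origin: under the foot; x = disc axis (dial at +x), z up. Grip it from above by the eye's edges, flat from 92 to 130 mm height. Stands right or left of the cabinet; the tester opposite.
- gauge_eye (a point): Middle of the eye's hole, 118 mm above the foot on the gauge's z axis. The hole runs through along gauge x, is 26 mm wide and reaches from the disc's top (92 mm) to a 90 degree peak at 140 mm; its sides are upright to 127 mm. Hanging, the hook bar's axis sits in the peak at 134 mm, 16 mm above this point. Either face of the gauge may face the front.
- tester: Bystander: a square tester of the same black rubber with the same steel eye, but a rectangular 78 x 90 mm body. Origin under its middle. Not to be moved.
- spray_can: Bystander: aluminium spray can, 66 mm thick, 190 mm tall, origin under its middle.
- tape_roll: Bystander: tape roll core lying flat, 110 mm across, 48 mm high, origin under its middle.
- wrench: Bystander: wrench lying flat, 190 mm long.
- screwdriver: Bystander: screwdriver lying flat, 200 mm long.
- carton: Bystander: cardboard carton 110 x 150 x 80 mm, origin under its middle.
- bolt_jar: Bystander: glass jar 72 mm thick, 90 mm tall, origin under its middle.

How it is judged:
By the outcome, as a careful person would: the job done as asked, in the order asked, and still so for the second after the job is handed in, with the robot touching nothing.
It also fails if it takes over 72 s, if anything falls off the work surface, if the arm or the gripper's body presses on something with over 40 N, if the wrist force passes 120 N, or if a joint passes its speed limit or range.

## Robot

A 6-joint arm with a two-finger parallel gripper is mounted at the origin on the work surface. World frame = base frame: x ahead of the robot, y to its left, z up, the work surface at z = 0. Lengths are in m, angles in rad, forces in N, time in s.
With the tool pointing down it reaches from about 0.325 to 0.775 m from the base axis. Payload 5.5 kg.
Tool frame: the origin (TCP) lies on the centre line of the jaws, within the pads' length; the fingertips stand 11 mm ahead of it and the grasp point (between the pads) lies 8 mm behind it; z points along the fingers, y is the direction in which the jaws open and shut (so a half turn about z gives the same grasp; the last joint's range is limited). The gripper opens to 88 mm and grips with 3 to 60 N. Pads are 20 mm wide; open, the fingers measure 115 mm over their backs; the gripper's body (75 mm by 178 mm) begins 61 mm behind the grasp point.
Start: joints at [-1.198, 0.091, 1.231, -0, 1.82, -0.057], TCP at [0.25, -0.545, 0.234] pointing down, gripper open.
Joint ranges: [-2.87, 2.87], [-0.86, 2.18], [0.17, 2.46], [-1.51, 4.65], [0.06, 2.69], [-2.65, 2.65]. Speed limits (rad/s): [2.57, 2.57, 3.01, 3.14, 3.14, 3.14].

## Interface

Orientations are given as a unit quaternion [x, y, z, w].
In Python, from station import arm gives the robot as it stands.
- The arm moves only by the tool play_rows, never from a script. Its argument "rows" is a list that holds one entry, the list of rows, each a list of 6 numbers: the shift along the world's x, y, z normalised to -1 to 1, where 1 is 0.4 m, then the turn, a rotation vector about the world's x, y, z normalised to -1 to 1, where 1 is 0.5 rad. A call has 1 to 12 rows; each row is the pose to reach, as a shift and turn from the pose commanded when the call began; what a row does not reach only later rows make up. A row lasts 1/10 s, in which the tool goes at most 50 mm and 8.59 degrees, less where a joint would pass 70% of its speed; a pose out of reach is approached as far as the arm can. A call with a number of a shift or a turn outside -1 to 1 is refused whole. A call with a gripper value outside its range is refused whole. "jaw" is the opening, from 0 (shut) to 1 (fully open), set as the call begins (left out, the last holds). The fingers move at their own pace and stop on an object; the grip force is fixed at half the most. Time passes only in rows, so rows that repeat a pose let the fingers close. It gives the time, the measured TCP pose, the force and the opening at its end, in the units of the state.
- arm.get_obs(): the state, without advancing time (a new reading comes with each control period).
- arm.capture(name): name is "side" or "top"; returns a dict with "pixels" (480x640x3 uint8, red, green, blue), "fx", "fy", "cx", "cy" (pixels), "world_from_camera" (4x4, takes a point from camera to world coordinates). Camera axes: x right, y down, z forward; pixel columns grow to the right and rows downward; lengths in m; the calibration is good to about 2 mm. A picture is of the moment at which its call begins. There is no depth.
- arm.job_done(): hands the job in, once; it reports no verdict.
The state is a dict: "t": time; "qpos": joint angles; "dq": joint speeds; "joint_torque": joint torques, N m; "tool_pos": TCP position; "orientation": TCP orientation; "wrist_force": force on the tool from outside, world axes, zero at the start; "wrist_torque": the same for the moment, N m; "width": finger opening in m.
Only numpy, scipy, OpenCV 4.12 (cv2) and the standard library are available. Lean on these libraries where they do the work, as an engineer would, in place of code of your own. Each camera call takes 0.05 s, during which the arm holds its last target.

## Working session

There is one attempt and no reset: what is moved stays moved. The work goes in short steps, Python scripts to look and compute and a tool call to move; the robot and the scene stay as the last step left them, time stands still between calls to the robot, and variables do not carry over. Pictures are saved under pics/ and viewed, and the job is handed in when it is done.

Besides the shell and the picture viewer there is one more tool, called after "Call:" by a JSON object that holds its "method" and its "body", one argument or row to a line. play_rows: Moves the arm, as the interface text tells. Its arguments: {"type":"object","properties":{"rows":{"type":"array","items":{"type":"array","items":{"type":"array","items":{"type":"number","minimum":-1,"maximum":1}}}},"jaw":{"type":"number"}},"required":["rows"]}

```bash
ls; mkdir -p pics; python3 - <<'E'
from station import arm
import cv2,json
o=arm.get_obs();print(o)
for n in("side","top"):
    c=arm.capture(n);cv2.imwrite(f"pics/{n}0.png",c["pixels"][:,:,::-1]);print(n,c["fx"],c["fy"],c["cx"],c["cy"],c["world_from_camera"])
E
```

```text
pics
{'t': 0.0, 'qpos': array([-1.19771614e+00,  9.18106891e-02,  1.23187336e+00, -7.93934440e-06,
        1.81981711e+00, -5.67125186e-02]), 'dq': array([-0.00019301, -0.00267237,  0.00014391, -0.00173365,  0.0011666 ,
       -0.00086644]), 'joint_torque': array([-2.66574731e-03, -4.46463203e+01, -4.06450331e+01,  6.96635060e-02,
        2.96637788e-02, -1.84129485e-04]), 'tool_pos': array([ 0.24989488, -0.54517124,  0.23254279]), 'orientation': array([ 9.76998265e-01,  2.13245115e-01, -1.54118867e-04, -9.41733448e-04]), 'wrist_force': array([-0.66521165, -0.20950457,  0.03225474]), 'wrist_torque': array([0.03200592, 0.03080722, 0.02960345]), 'width': 0.08784946153116244}
side 549.4316188496273 549.4316188496273 324.5460520720608 243.40034382412458 [[-0.75555234 -0.47565546  0.45043596  0.08336856]
 [-0.65508624  0.54688004 -0.5213293   0.55409694]
 [ 0.00163869 -0.68896597 -0.72479183  0.92345015]
 [ 0.          0.          0.          1.        ]]
top 519.7661641593908 519.7661641593908 319.4625469808109 231.4328448947874 [[-0.06770188 -0.97612662  0.20638139  0.29042168]
 [-0.99769935  0.0669693  -0.01054164  0.00931084]
 [-0.00353124 -0.20662026 -0.97841484  1.41875089]
 [ 0.          0.          0.          1.        ]]
```

View pics/side0.png

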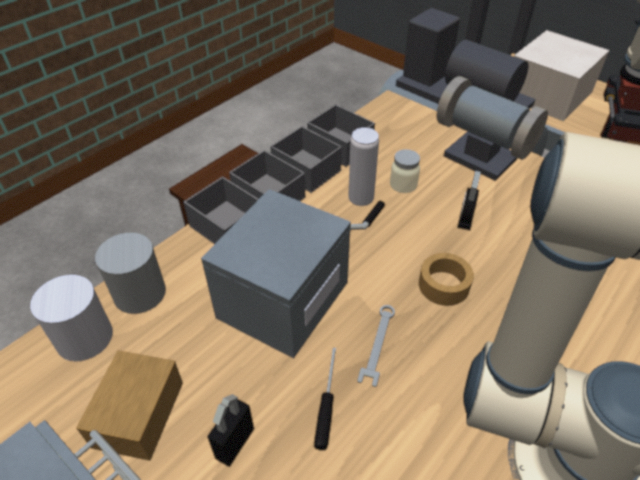

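View pics/top0.png

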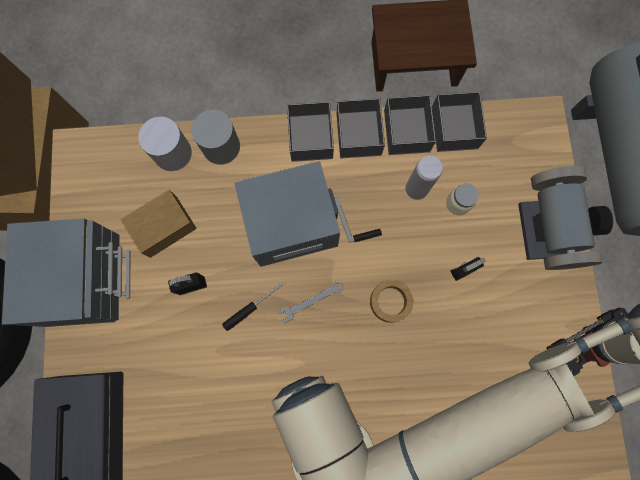

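```bash
python3 - <<'E'
import cv2
import numpy as np
s=cv2.imread("pics/side0.png");t=cv2.imread("pics/top0.png")
def cr(im,x,y,w,h,f):return cv2.resize(im[y:y+h,x:x+w],None,fx=f,fy=f,interpolation=cv2.INTER_CUBIC)
a=np.hstack([cr(s,430,150,80,100,5),cr(s,190,380,80,100,5)])
cv2.imwrite("pics/c1.png",a)
cv2.imwrite("pics/c2.png",np.vstack([cr(t,430,240,80,50,6),cr(t,150,260,80,50,6)]))
cv2.imwrite("pics/c3.png",cr(t,225,150,170,125,4.5))
E
```

```text
(no output)
```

View pics/c1.png

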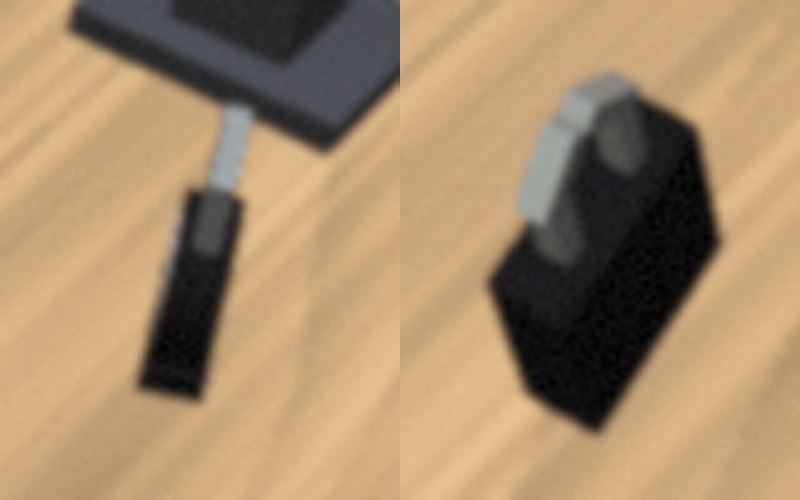

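View pics/c2.png

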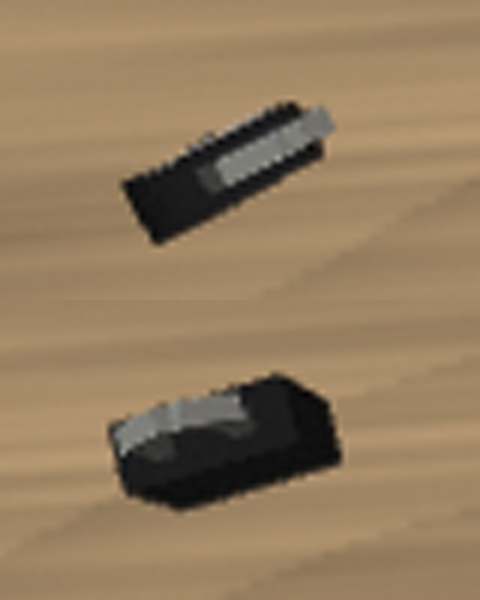

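View pics/c3.png

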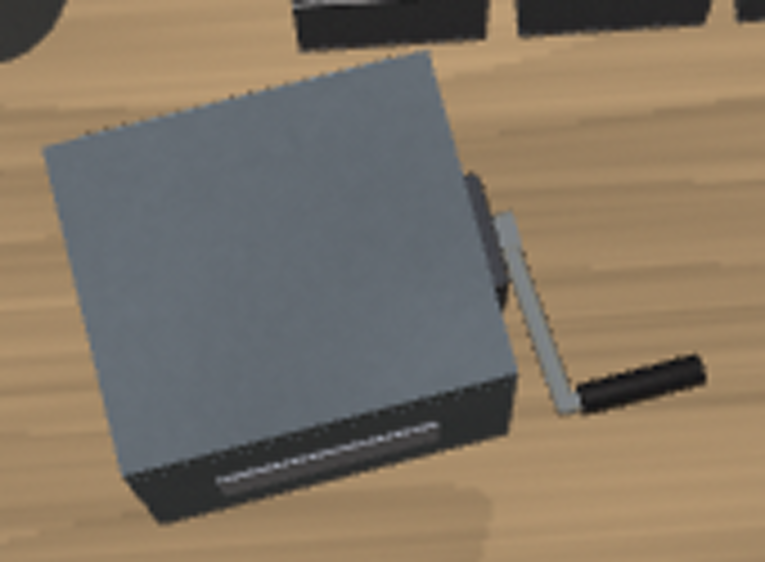

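```bash
cat > h.py <<'E'
import numpy as np,cv2
from scipy.optimize import least_squares
from scipy.spatial.transform import Rotation as Rot
K={'side':(549.4316188,324.546,243.400),'top':(519.76616,319.46255,231.43284)}
W={'side':np.array([[-0.75555234,-0.47565546,0.45043596,0.08336856],[-0.65508624,0.54688004,-0.5213293,0.55409694],[0.00163869,-0.68896597,-0.72479183,0.92345015],[0,0,0,1]]),
'top':np.array([[-0.06770188,-0.97612662,0.20638139,0.29042168],[-0.99769935,0.0669693,-0.01054164,0.00931084],[-0.00353124,-0.20662026,-0.97841484,1.41875089],[0,0,0,1]])}
def proj(c,P):
    P=np.atleast_2d(P);Q=(P-W[c][:3,3])@W[c][:3,:3];f,cx,cy=K[c]
    return np.c_[f*Q[:,0]/Q[:,2]+cx,f*Q[:,1]/Q[:,2]+cy]
def ray(c,uv):
    f,cx,cy=K[c];d=W[c][:3,:3]@np.array([(uv[0]-cx)/f,(uv[1]-cy)/f,1]);return W[c][:3,3],d
def atz(c,uv,z):
    o,d=ray(c,uv);return o+d*(z-o[2])/d[2]
def pose(p,L):  # x,y,yaw; local pts
    L=np.atleast_2d(L);c,s=np.cos(p[2]),np.sin(p[2]);return np.c_[p[0]+c*L[:,0]-s*L[:,1],p[1]+s*L[:,0]+c*L[:,1],L[:,2]]
E
python3 - <<'E'
from h import *
# cabinet
uv=np.array([(235,182.7),(320.1,161.1),(339.7,232.9),(252.3,255.6)])
L=np.array([(.095,.11,.185),(.095,-.11,.185),(-.095,-.11,.185),(-.095,.11,.185)])
for u in uv: print(atz('top',u,.185).round(4))
# side lid corners
us=np.array([(204.5,263),(273,193),(350,229),(289,295)])
for u in us: print('s',atz('side',u,.185).round(4))
r=least_squares(lambda p:(proj('top',pose(p,L))-uv).ravel(),[.6,0,.1]);print(r.x,abs(r.fun).max(),r.fun.round(1))
g=(np.array([(640,383)])/4.5+[225,150])[0]
print('grip pred px',proj('top',pose(r.x,[(-.114,-.175,.162)])),g)
print('gauge approx',atz('top',(430+150/6,240+215/6),0.02),atz('side',(430+170/5,150+385/5),0.01))
E
```

```text
[0.688  0.1964 0.185 ]
[ 0.7297 -0.0177  0.185 ]
[ 0.5437 -0.0527  0.185 ]
[0.5025 0.1611 0.185 ]
s [0.6729 0.2008 0.185 ]
s [ 0.7138 -0.0151  0.185 ]
s [ 0.5305 -0.0374  0.185 ]
s [0.5086 0.1542 0.185 ]
[0.61601252 0.07175803 0.18923396] 0.6121313945840825 [-0.5 -0.2  0.3 -0.1  0.6  0.1 -0.3  0.2]
grip pred px [[367.43704587 235.58770415]] [367.22222222 235.11111111]
gauge approx [ 0.43821492 -0.36246067  0.02      ] [ 0.4375077  -0.35949977  0.01      ]
```

```bash
cat > gm.py <<'E'
from h import *
th=np.linspace(0,2*np.pi,48,endpoint=False)
disc=np.array([(sx*.014,.042*np.cos(t),.05+.042*np.sin(t)) for t in th for sx in(-1,1)])
foot=np.array([(a*.016,b*.03,z) for a in(-1,1) for b in(-1,1) for z in(0,.012)])
eo=[(.022,.088),(.022,.130),(.006,.152),(-.006,.152),(-.022,.130),(-.022,.088)]
eye=[np.array([(sx*.006,y,z) for y,z in(eo[i],eo[(i+1)%6], (eo[i][0]*.6,eo[i][1]-.008),(eo[(i+1)%6][0]*.6,eo[(i+1)%6][1]-.008)) for sx in(-1,1)]) for i in range(5)]
def sil(c,p,parts,sc=4,off=(0,0),size=(400,400)):
    m=np.zeros(size,np.uint8)
    for q in parts:
        uv=((proj(c,pose(p,q))+.5-np.array(off))*sc-.5).astype(np.float32)
        cv2.fillConvexPoly(m,cv2.convexHull(np.round(uv).astype(np.int32)),1)
    return m
E
python3 - <<'E'
from gm import *
from scipy.optimize import minimize
sc=4;offs={'top':(420,220),'side':(420,140)}
im={c:cv2.imread(f'pics/{c}0.png') for c in offs}
big={c:cv2.resize(im[c][o[1]:o[1]+100,o[0]:o[0]+100],None,fx=sc,fy=sc,interpolation=cv2.INTER_CUBIC) for c,o in offs.items()}
mask={}
for c,b in big.items():
    b=b.astype(int); sat=b[:,:,2]-b[:,:,0]
    m=(sat<25).astype(np.uint8)
    if c=='side': m[:, :]&=1; 
    mask[c]=m
# side: restrict to dark body & eye below pedestal
n,l=cv2.connectedComponents(mask['top']);mask['top']=(l==l[int((268-220)*4),int((466-420)*4)]).astype(np.uint8)
m=mask['side'];yy,xx=np.mgrid[:400,:400]
m[(yy/4+140)<172]=0; m[((xx/4+420)>482)]=0;m[((xx/4+420)<452)]=0
full=(yy/4+140)>=172
def cost(p):
    e=0
    for c in offs:
        s=sil(c,p,[disc,foot]+eye,sc,offs[c])
        d=(s!=mask[c])
        if c=='side': d&=full
        e+=d.sum()
    return e
best=None
for yaw in np.arange(-1.6,1.6,.2):
    r=minimize(cost,[.42,-.33,yaw],method='Nelder-Mead',options=dict(initial_simplex=np.array([[.42,-.33,yaw],[.45,-.33,yaw],[.42,-.37,yaw],[.42,-.33,yaw+.3]])))
    if best is None or r.fun<best.fun: best=r
    print(round(yaw,1),r.x.round(4),r.fun)
p=best.x;out=[]
for c in offs:
    s=sil(c,p,[disc,foot]+eye,sc,offs[c]);cs,_=cv2.findContours(s,0,2);b=big[c].copy();cv2.drawContours(b,cs,-1,(0,0,255),1);
    cs,_=cv2.findContours(mask[c],0,2);cv2.drawContours(b,cs,-1,(0,255,0),1);out.append(b)
cv2.imwrite('pics/fit1.png',np.hstack(out))
E
```

```text
-1.6 [ 0.4534 -0.3904 -2.7616] 2865.0
-1.4 [ 0.4529 -0.3894 -2.7637] 2880.0
-1.2 [ 0.4537 -0.39    0.385 ] 2866.0
-1.0 [ 0.4531 -0.3894  0.3842] 2870.0
-0.8 [ 0.4532 -0.3894  0.3801] 2878.0
-0.6 [ 0.4527 -0.3898  0.3796] 2861.0
-0.4 [ 0.4531 -0.3894  0.39  ] 2868.0
-0.2 [ 0.4531 -0.3906  0.3915] 2901.0
-0.0 [ 0.4529 -0.3894  0.3891] 2827.0
0.2 [ 0.4538 -0.391   0.3874] 2894.0
0.4 [ 0.4535 -0.3899  0.3883] 2907.0
0.6 [ 0.4529 -0.3897  0.384 ] 2823.0
0.8 [ 0.4529 -0.3896  0.3803] 2834.0
1.0 [ 0.4529 -0.3895  0.3784] 2873.0
1.2 [ 0.4529 -0.3896  0.383 ] 2779.0
1.4 [ 0.4534 -0.3897  0.3802] 2873.0
```

View pics/fit1.png

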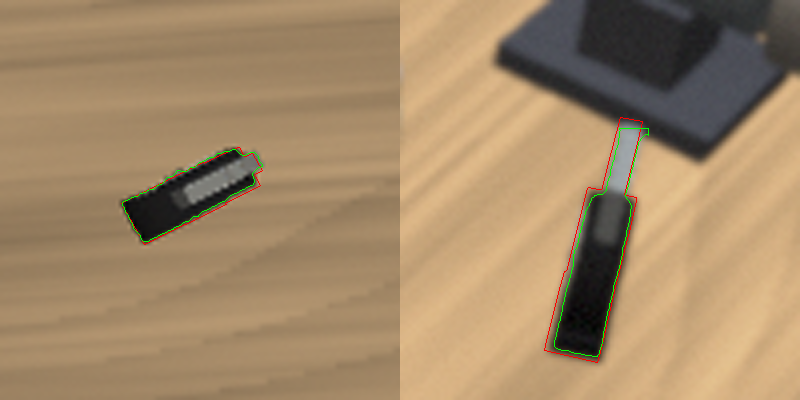

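```bash
python3 - <<'E'
from h import *
C=[.6160,.0718,.1892]
for a in np.linspace(.5,-.45,9):
    print('lever grip y-180',round(a,2),pose(C,[(-.130*np.cos(a),-.180,.1+.13*np.sin(a))]).round(4))
print('seat',pose(C,[(.02,0,.15)]),'pre',pose(C,[(-.045,0,.15)]))
print('lever up ends', pose(C,[(-.114,-.14,.162),(-.114,-.21,.162)]),proj('top',pose(C,[(-.114,-.14,.162),(-.114,-.21,.162)])))
# others tall
print('can top', atz('top',(429,163),.19),'jar',atz('top',(465,192),.09))
E
```

```text
lever grip y-180 0.5 [[ 0.5378 -0.1264  0.1623]]
lever grip y-180 0.38 [[ 0.5313 -0.1277  0.1484]]
lever grip y-180 0.26 [[ 0.5265 -0.1286  0.1337]]
lever grip y-180 0.14 [[ 0.5235 -0.1292  0.1186]]
lever grip y-180 0.03 [[ 0.5222 -0.1294  0.1032]]
lever grip y-180 -0.09 [[ 0.5227 -0.1293  0.0878]]
lever grip y-180 -0.21 [[ 0.525  -0.1289  0.0726]]
lever grip y-180 -0.33 [[ 0.5291 -0.1281  0.0577]]
lever grip y-180 -0.45 [[ 0.5349 -0.127   0.0435]]
seat [[0.6356431  0.07556146 0.15      ]] pre [[0.57180302 0.0633367  0.15      ]]
lever up ends [[ 0.53036458 -0.08714205  0.162     ]
 [ 0.54352971 -0.1558929   0.162     ]] [[353.7402028  239.14559399]
 [381.06246219 232.05688773]]
can top [ 0.70428144 -0.28707179  0.19      ] jar [ 0.65093989 -0.39740139  0.09      ]
```

Call:
{"method": "play_rows", "body": {
  "rows": [
    [[0.5,0.74,0.17,0,0,1],[0.5,0.74,0.17,0,0,1],[0.5,0.74,0.17,0,0,1],[0.5,0.74,0.17,0,0,1],[0.5,0.74,0.17,0,0,1],[0.5,0.74,0.17,0,0,1],[0.5,0.74,0.17,0,0,1],[0.5,0.74,0.17,0,0,1],[0.5,0.74,0.17,0,0,1]]
  ],
  "jaw": 1
}}

```text
t: 1.0
tool_pos: [0.4509, -0.2481, 0.3018]
orientation: [0.893, 0.45, 0.0, 0.0]
wrist_force: [0.7, -1.0, -0.5]
width: 0.0877
```

Call:
{"method": "play_rows", "body": {
  "rows": [
    [[0.22,0.307,-0.1,0,0,1],[0.22,0.307,-0.1,0,0,1],[0.22,0.307,-0.1,0,0,1],[0.22,0.307,-0.1,0,0,1],[0.22,0.307,-0.1,0,0,1]]
  ]
}}

```text
t: 1.5
tool_pos: [0.5378, -0.1271, 0.2595]
orientation: [0.755, 0.656, -0.001, -0.001]
wrist_force: [-0.6, -0.5, 0.2]
width: 0.088
```

Call:
{"method": "play_rows", "body": {
  "rows": [
    [[0,0,0,0,0,0.662],[0,0,0,0,0,0.662],[0,0,0,0,0,0.662],[0,0,0,0,0,0.662]]
  ]
}}

```text
t: 1.9
tool_pos: [0.5372, -0.129, 0.2618]
orientation: [0.639, 0.77, -0.0, 0.0]
wrist_force: [-0.4, -0.2, 0.1]
width: 0.0879
```

```bash
python3 - <<'E'
from station import arm
from h import *
o=arm.get_obs();q=Rot.from_quat(o['orientation']).as_matrix();print(o['tool_pos'],np.arctan2(q[1,1],q[0,1]),q[:,2],o['wrist_force'],o['qpos'])
for n in ('side','top'):cv2.imwrite(f"pics/{n}1.png",arm.capture(n)['pixels'][:,:,::-1])
E
```

```text
[ 0.53722068 -0.12904336  0.26177795] 0.18544768199997255 [-1.09259421e-04 -7.46040790e-04 -9.99999716e-01] [-0.38130973 -0.22161989  0.14069472] [-2.96859129e-01 -2.95609337e-02  1.30389847e+00 -7.79340649e-04
  1.86714128e+00 -4.82534529e-01]
```

View pics/side1.png

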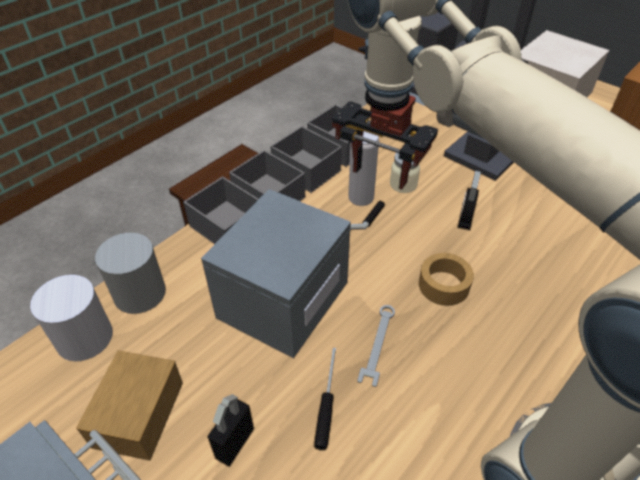

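View pics/top1.png

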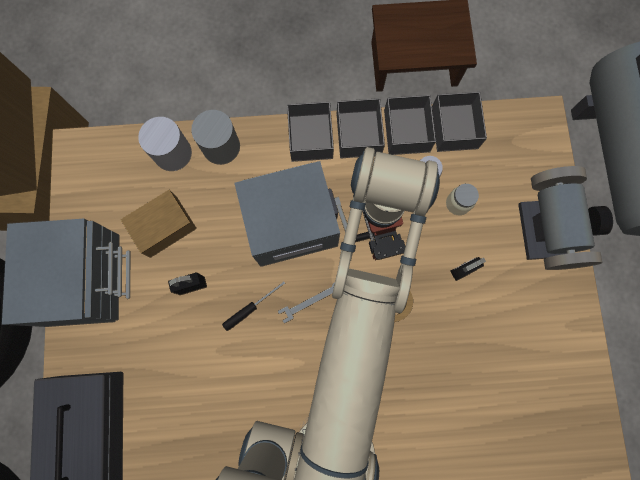

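Call:
{"method": "play_rows", "body": {
  "rows": [
    [[0,0,-0.12,0,0,0],[0,0,-0.22,0,0,0],[0,0,-0.265,0,0,0],[0,0,-0.265,0,0,0],[0,0,-0.265,0,0,0]]
  ]
}}

```text
t: 2.5
tool_pos: [0.538, -0.1272, 0.1564]
orientation: [0.637, 0.77, 0.0, 0.0]
wrist_force: [0.3, -0.3, 0.2]
width: 0.0878
```

Call:
{"method": "play_rows", "body": {
  "rows": [
    [[0,0,0,0,0,0],[0,0,0,0,0,0],[0,0,0,0,0,0],[0,0,0,0,0,0],[0,0,0,0,0,0],[0,0,0,0,0,0],[0,0,0,0,0,0],[0,0,0,0,0,0]]
  ],
  "jaw": 0
}}

```text
t: 3.3
tool_pos: [0.538, -0.1266, 0.1556]
orientation: [0.637, 0.771, -0.0, -0.0]
wrist_force: [0.7, 1.4, -0.3]
width: 0.0274
```

Call:
{"method": "play_rows", "body": {
  "rows": [
    [[0,0,0,0,0,0],[0,0,0,0,0,0],[0,0,0,0,0,0]]
  ]
}}

```text
t: 3.6
tool_pos: [0.5385, -0.1265, 0.1556]
orientation: [0.637, 0.771, 0.0, 0.0]
wrist_force: [3.7, -0.7, -1.9]
width: 0.0174
```

Call:
{"method": "play_rows", "body": {
  "rows": [
    [[-0.009,-0.002,-0.017,0,0,0],[-0.016,-0.003,-0.035,0,0,0],[-0.023,-0.005,-0.053,0,0,0],[-0.028,-0.0055,-0.0715,0,0,0],[-0.033,-0.006,-0.09,0,0,0],[-0.036,-0.007,-0.109,0,0,0],[-0.038,-0.0075,-0.128,0,0,0],[-0.039,-0.0075,-0.148,0,0,0],[-0.0385,-0.0075,-0.167,0,0,0],[-0.038,-0.007,-0.186,0,0,0],[-0.035,-0.0065,-0.205,0,0,0],[-0.032,-0.006,-0.224,0,0,0]]
  ]
}}

```text
t: 4.8
tool_pos: [0.5245, -0.1293, 0.0671]
orientation: [0.637, 0.771, -0.0, -0.0]
wrist_force: [-5.8, 0.4, 6.7]
width: 0.0172
```

Call:
{"method": "play_rows", "body": {
  "rows": [
    [[0.005,0.001,-0.0185,0,0,0],[0.01,0.002,-0.0375,0,0,0],[0.0175,0.003,-0.055,0,0,0],[0.025,0.005,-0.073,0,0,0],[0.027,0.005,-0.083,0,0,0],[0.027,0.005,-0.083,0,0,0],[0.027,0.005,-0.083,0,0,0]]
  ]
}}

```text
t: 5.5
tool_pos: [0.5343, -0.1273, 0.0315]
orientation: [0.637, 0.771, -0.001, -0.002]
wrist_force: [-4.4, -2.0, -4.3]
width: 0.0177
```

```bash
python3 - <<'E'
from station import arm
from h import *
o=arm.get_obs();print(o['tool_pos'],o['wrist_force'],o['width'])
for n in ('side','top'):cv2.imwrite(f"pics/{n}2.png",arm.capture(n)['pixels'][:,:,::-1])
E
```

```text
[ 0.53432025 -0.12730069  0.03145151] [-4.36019456 -2.00763156 -4.31553052] 0.01770846221723072
```

View pics/side2.png

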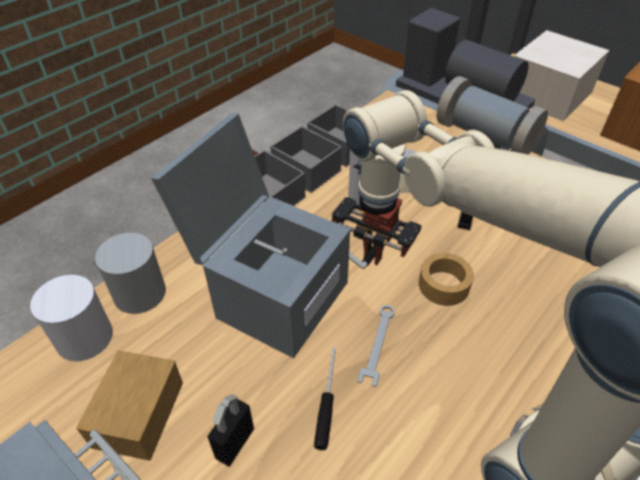

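Call:
{"method": "play_rows", "body": {
  "rows": [
    [[0,0,-0.01,0,0,0],[0,0,-0.015,0,0,0],[0,0,-0.015,0,0,0],[0,0,-0.015,0,0,0]]
  ]
}}

```text
t: 6.0
tool_pos: [0.5357, -0.1271, 0.0283]
orientation: [0.637, 0.771, -0.0, -0.0]
wrist_force: [-6.5, 0.4, 7.4]
width: 0.0173
```

```bash
python3 - <<'E'
from station import arm
from h import *
o=arm.get_obs();print(o['tool_pos'],o['wrist_force'],o['width'])
im={}
for n in ('side','top'):
    im[n]=arm.capture(n)['pixels'][:,:,::-1].copy();cv2.imwrite(f"pics/{n}3.png",im[n])
C=[.6160,.0718,.1892]
def lid(th,pts): # lid local: from hinge along -x, up
    P=[]
    for l,y,h in pts: # l length from hinge toward front, h up
        c,s=np.cos(th),np.sin(th); P.append((.095-l*c+h*s, y, .165+l*s+h*c))
    return pose(C,P)
for n in im:
    b=im[n]
    for th,col in((1.9,(0,0,255)),(1.8,(0,255,0))):
        uv=proj(n,lid(th,[(0,.11,0),(.19,.11,0),(.19,-.11,0),(0,-.11,0)]))
        cv2.polylines(b,[np.int32(uv*8)],True,col,1,cv2.LINE_AA,3)
    x0,y0=(140,90) if n=='side' else (200,80)
    cv2.imwrite(f'pics/lid_{n}.png',cv2.resize(b[y0:y0+200,x0:x0+240],None,fx=3,fy=3,interpolation=cv2.INTER_CUBIC))
E
```

```text
[ 0.53566237 -0.12712464  0.0282645 ] [-6.49140868  0.43866307  7.4083341 ] 0.017267495293309527
```

View pics/lid_side.png

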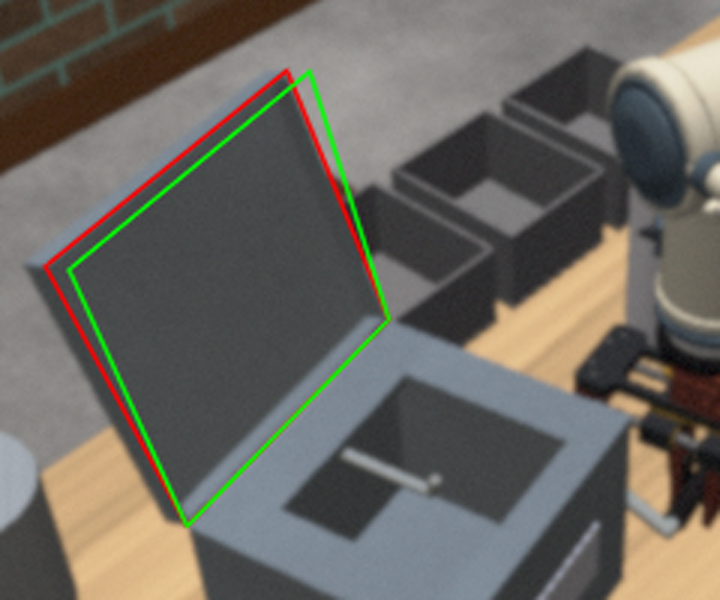

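View pics/lid_top.png

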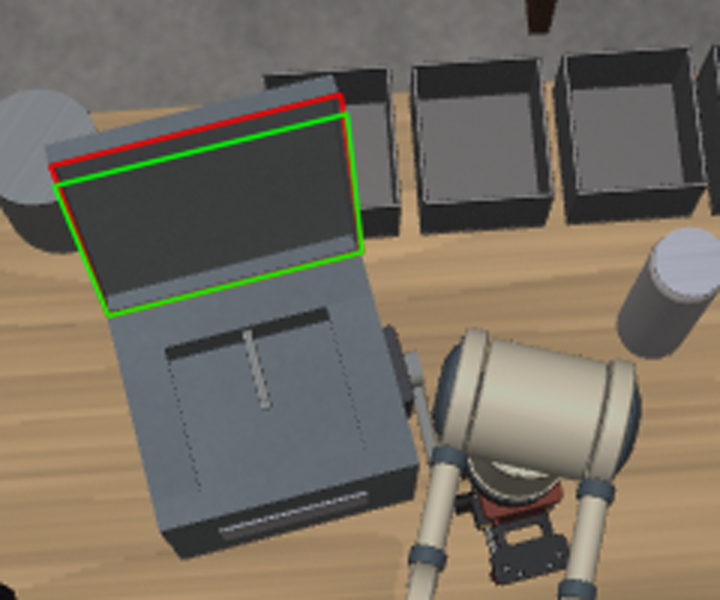

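Call:
{"method": "play_rows", "body": {
  "rows": [
    [[0,0,0.005,0,0,0],[0,0,0.005,0,0,0],[0,0,0.005,0,0,0],[0,0,0.005,0,0,0],[0,0,0.005,0,0,0],[0,0,0.005,0,0,0],[0,0,0.005,0,0,0],[0,0,0.005,0,0,0]]
  ],
  "jaw": 1
}}

```text
t: 6.9
tool_pos: [0.536, -0.1271, 0.0288]
orientation: [0.637, 0.771, -0.0, -0.0]
wrist_force: [-0.4, -0.5, 1.5]
width: 0.0776
```

Call:
{"method": "play_rows", "body": {
  "rows": [
    [[0,0,0.1,0,0,0],[0,0,0.2,0,0,0],[0,0,0.3,0,0,0],[0,0,0.4,0,0,0],[0,0,0.5,0,0,0],[0,0,0.6,0,0,0],[0,0,0.69,0,0,0],[0,0,0.69,0,0,0]]
  ]
}}

```text
t: 7.7
tool_pos: [0.537, -0.1273, 0.3116]
orientation: [0.637, 0.771, 0.002, 0.005]
wrist_force: [0.0, 0.3, 0.0]
width: 0.0881
```

Call:
{"method": "play_rows", "body": {
  "rows": [
    [[-0.2075,-0.6585,0,0,0,-1],[-0.2075,-0.6585,0,0,0,-1],[-0.2075,-0.6585,0,0,0,-1],[-0.2075,-0.6585,0,0,0,-1],[-0.2075,-0.6585,0,0,0,-1],[-0.2075,-0.6585,0,0,0,-1],[-0.2075,-0.6585,0,0,0,-1]]
  ]
}}

```text
t: 8.4
tool_pos: [0.4512, -0.3936, 0.3024]
orientation: [0.809, 0.587, -0.001, -0.001]
wrist_force: [0.2, 0.8, -0.6]
width: 0.088
```

Call:
{"method": "play_rows", "body": {
  "rows": [
    [[0,0,0,0,0,-1],[0,0,0,0,0,-1],[0,0,0,0,0,-1],[0,0,0,0,0,-1],[0,0,0,0,0,-1]]
  ]
}}

```text
t: 8.9
tool_pos: [0.4535, -0.3893, 0.3042]
orientation: [0.928, 0.372, -0.0, -0.001]
wrist_force: [0.3, -0.2, 0.9]
width: 0.0881
```

Call:
{"method": "play_rows", "body": {
  "rows": [
    [[0,0,0,0,0,-0.75],[0,0,0,0,0,-0.75],[0,0,0,0,0,-0.75],[0,0,0,0,0,-0.75],[0,0,0,0,0,-0.75]]
  ]
}}

```text
t: 9.4
tool_pos: [0.4532, -0.39, 0.3046]
orientation: [0.981, 0.194, -0.0, -0.0]
wrist_force: [-0.1, -0.5, -0.0]
width: 0.0878
```

```bash
python3 - <<'E'
from station import arm
from h import *
o=arm.get_obs();q=Rot.from_quat(o['orientation']).as_matrix();print(o['tool_pos'],np.arctan2(q[1,1],q[0,1]),o['wrist_force'],o['qpos'])
for n in ('side','top'):cv2.imwrite(f"pics/{n}4.png",arm.capture(n)['pixels'][:,:,::-1])
E
```

```text
[ 0.45322802 -0.38995017  0.30459325] -1.1812532520434225 [-0.12385312 -0.54202643 -0.03431224] [-7.67479463e-01  1.13198747e-01  1.08057097e+00  1.72156135e-04
  1.94815439e+00  4.13837199e-01]
```

View pics/side4.png

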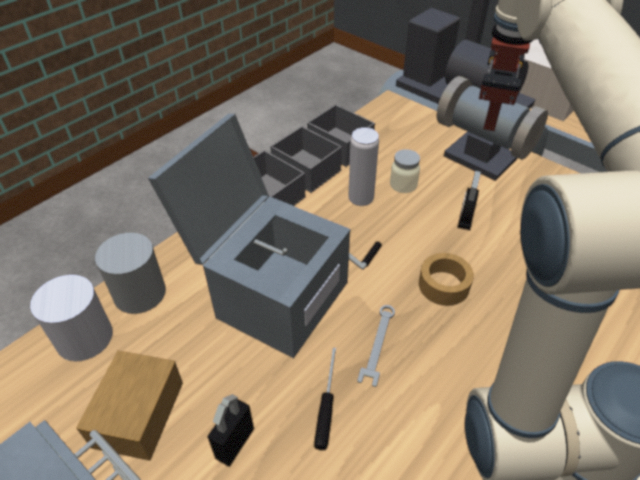

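Call:
{"method": "play_rows", "body": {
  "rows": [
    [[0,0,-0.1,0,0,0],[0,0,-0.2,0,0,0],[0,0,-0.3,0,0,0],[0,0,-0.4,0,0,0],[0,0,-0.46,0,0,0],[0,0,-0.485,0,0,0],[0,0,-0.485,0,0,0],[0,0,-0.485,0,0,0]]
  ]
}}

```text
t: 10.3
tool_pos: [0.4536, -0.391, 0.1126]
orientation: [0.981, 0.192, 0.001, 0.001]
wrist_force: [-0.3, -0.1, 1.1]
width: 0.0881
```

```bash
python3 - <<'E'
from station import arm
from h import *
o=arm.get_obs();print(o['tool_pos'],o['wrist_force'])
v=[]
for n,(x,y) in (('side',(410,100)),('top',(400,200))):
    b=arm.capture(n)['pixels'][:,:,::-1];v.append(cv2.resize(b[y:y+130,x:x+130],None,fx=3,fy=3,interpolation=cv2.INTER_CUBIC))
cv2.imwrite(f"pics/g5.png",np.hstack(v))
E
```

```text
[ 0.45359391 -0.39095069  0.11263978] [-0.26469053 -0.07819776  1.12334903]
```

View pics/g5.png

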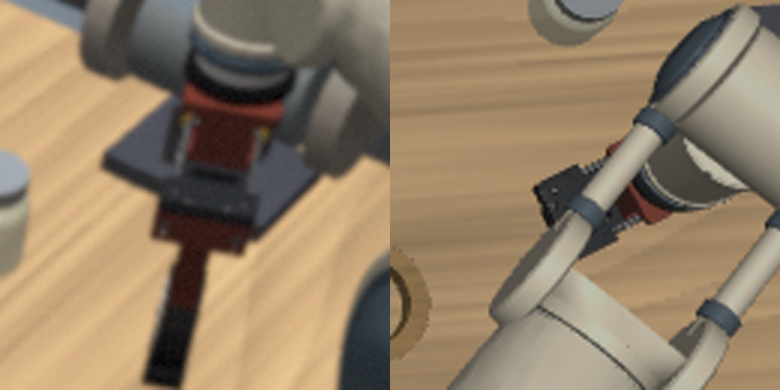

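Aligned with the gauge in the side view (finger in line with the body at crop (190,290)). Close.

Call:
{"method": "play_rows", "body": {
  "rows": [
    [[0,0,0,0,0,0],[0,0,0,0,0,0],[0,0,0,0,0,0],[0,0,0,0,0,0],[0,0,0,0,0,0],[0,0,0,0,0,0],[0,0,0,0,0,0],[0,0,0,0,0,0],[0,0,0,0,0,0]]
  ],
  "jaw": 0
}}

```text
t: 11.3
tool_pos: [0.453, -0.3903, 0.1109]
orientation: [0.981, 0.192, 0.0, -0.0]
wrist_force: [-1.0, 2.3, 2.3]
width: 0.0511
```

Call:
{"method": "play_rows", "body": {
  "rows": [
    [[0,0,0.06,0,0,0],[0,0,0.15,0,0,0],[0,0,0.25,0,0,0],[0,0,0.35,0,0,0],[0,0,0.45,0,0,0],[0,0,0.55,0,0,0],[0,0,0.6,0,0,0],[0,0,0.6,0,0,0],[0,0,0.6,0,0,0]]
  ]
}}

```text
t: 12.2
tool_pos: [0.4532, -0.3907, 0.3491]
orientation: [0.981, 0.192, -0.0, -0.001]
wrist_force: [-0.3, -0.6, -4.4]
width: 0.0513
```

```bash
python3 - <<'E'
from station import arm
from h import *
o=arm.get_obs();q=Rot.from_quat(o['orientation']).as_matrix();print(o['tool_pos'],np.arctan2(q[1,1],q[0,1]),o['wrist_force'],o['width'])
for n in ('side','top'):cv2.imwrite(f"pics/{n}6.png",arm.capture(n)['pixels'][:,:,::-1])
E
```

```text
[ 0.4531688  -0.3906897   0.34912113] -1.1851082206512726 [-0.32140436 -0.61336636 -4.40201893] 0.05125806308934002
```

View pics/side6.png

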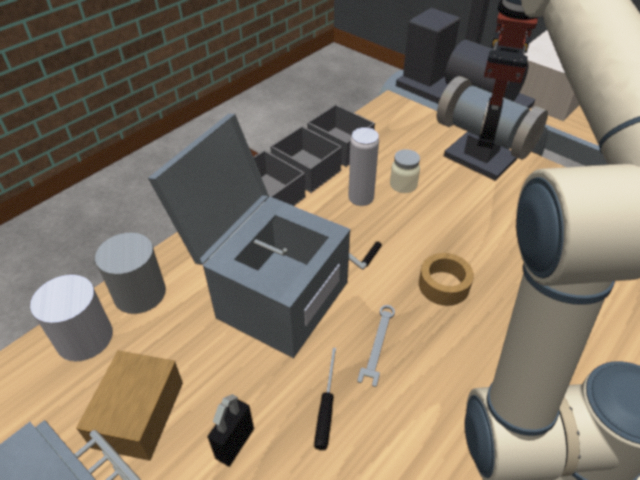

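Call:
{"method": "play_rows", "body": {
  "rows": [
    [[0.03,0.12,0,0,0,-0.1],[0.07,0.24,0,0,0,-0.2],[0.1,0.36,0,0,0,-0.3],[0.12,0.48,0,0,0,-0.392],[0.12,0.53,0,0,0,-0.392],[0.12,0.53,0,0,0,-0.392],[0.12,0.53,0,0,0,-0.392]]
  ]
}}

```text
t: 13.0
tool_pos: [0.5008, -0.1783, 0.3492]
orientation: [0.995, 0.095, -0.001, -0.0]
wrist_force: [-0.7, -0.3, -4.0]
width: 0.0513
```

```bash
python3 - <<'E'
from station import arm
from h import *
o=arm.get_obs();q=Rot.from_quat(o['orientation']).as_matrix();print(o['tool_pos'],np.arctan2(q[1,1],q[0,1]),o['wrist_force'],o['width'])
for n in ('side','top'):
    b=arm.capture(n)['pixels'][:,:,::-1];cv2.imwrite(f"pics/{n}7.png",b)
    if n=='side':
        u=proj(n,o['tool_pos'])[0].astype(int);print(u);x,y=max(0,u[0]-80),max(0,u[1]-60);cv2.imwrite("pics/g7.png",cv2.resize(b[y:y+150,x:x+160],None,fx=4,fy=4,interpolation=cv2.INTER_CUBIC));print(x,y)
E
```

```text
[ 0.50080256 -0.17827592  0.34918523] -1.3801278716171306 [-0.73647219 -0.29231614 -4.04405524] 0.05129341655126996
[415 130]
335 70
```

View pics/g7.png

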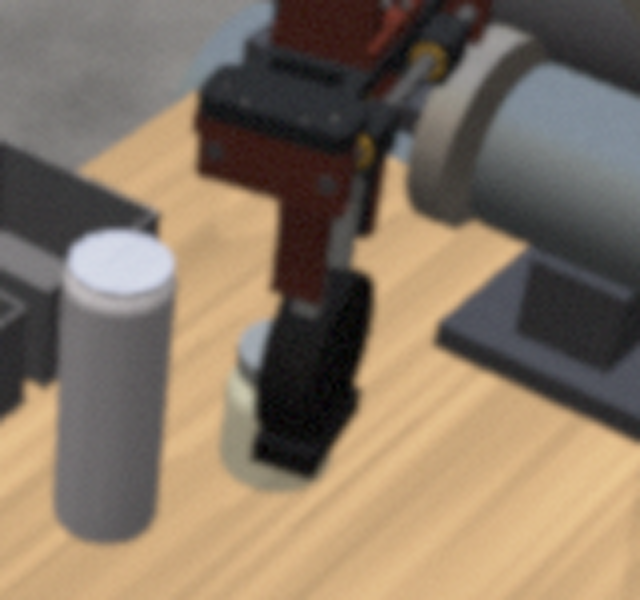

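View pics/top7.png

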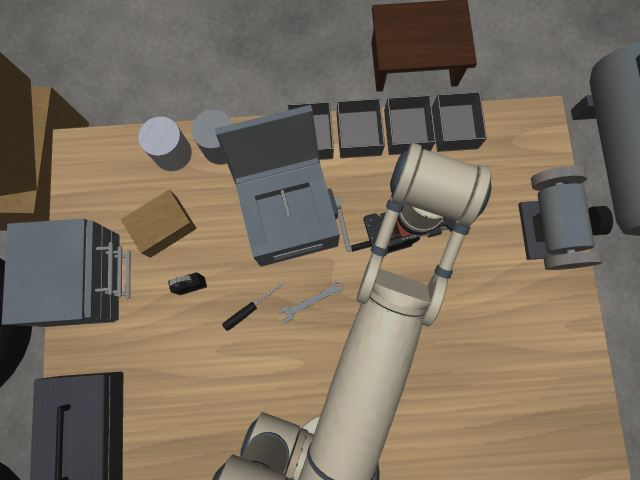

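```bash
cat > ov.py <<'E'
from gm import *
def gauge_pts(parts,T,yaw,dx,dy,h,roll,pitch,zg=.119):
    # gauge placed: grasp point at T+8mm up; gauge pt (dx? ) ; rotations about grasp pt
    R=Rot.from_euler('ZYX',[yaw,pitch,roll]).as_matrix()
    g=np.array(T)+[0,0,.008]
    return [(q-np.array([dx,dy,h]))@R.T+g for q in parts]
def draw(b,c,P,x,y,f,col):
    for q in P:
        hull=cv2.convexHull(((proj(c,q)+.5-[x,y])*f-.5).astype(np.float32))
        cv2.polylines(b,[np.int32(hull*8)],True,col,1,cv2.LINE_AA,3)
E
python3 - <<'E'
from ov import *
b=cv2.imread('pics/side7.png');x,y=380,90;f=6
T=[0.5008,-.1783,.3492];out=[]
for roll in(0,.12,-.12):
    o=cv2.resize(b[y:y+110,x:x+65],None,fx=f,fy=f,interpolation=cv2.INTER_CUBIC)
    o=cv2.convertScaleAbs(o,alpha=1.6,beta=20)
    draw(o,'side',gauge_pts([disc,foot]+eye,T,.1908,0,0,.119,roll,0),x,y,f,(0,255,0));out.append(o[:,:])
o=np.hstack(out);o=cv2.resize(o,None,fx=.68,fy=.68);print(o.shape);cv2.imwrite('pics/ov7.png',o)
E
```

```text
(449, 796, 3)
```

View pics/ov7.png

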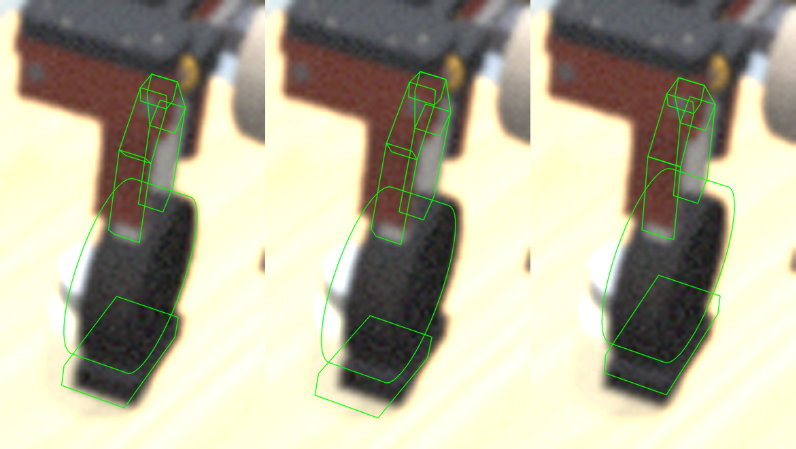

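```bash
cat > fit7.py <<'E'
from ov import *
from scipy.optimize import minimize
import sys
def run(png,T,yaw0,x,y,w,h,ycut,f=6,thr=75):
    b=cv2.imread(png);o=cv2.resize(b[y:y+h,x:x+w],None,fx=f,fy=f,interpolation=cv2.INTER_CUBIC)
    oi=o.astype(int);m=((oi.max(2)<thr)&((oi[:,:,2]-oi[:,:,0])<25))
    yy=np.mgrid[:m.shape[0],:m.shape[1]][0]/f+y
    roi=yy>ycut; m&=roi
    n,l,st,_=cv2.connectedComponentsWithStats(m.astype(np.uint8));m=(l==1+np.argmax(st[1:,4]))
    def mk(p):
        P=gauge_pts([disc,foot],T,yaw0+p[2],p[0],p[1],.119+p[3],p[4],p[5]);s=np.zeros(m.shape,np.uint8)
        for q in P: cv2.fillConvexPoly(s,cv2.convexHull(np.round((proj('side',q)+.5-[x,y])*f-.5).astype(np.int32)),1)
        return s
    def cost(p,reg=1):
        p=np.array(p);e=((mk(p)>0)&roi)!=m
        return e.sum()+reg*20*((p[0]/.004)**2+(p[1]/.004)**2+(p[3]/.005)**2+(p[4]/.08)**2+(p[5]/.08)**2)
    best=None
    for y0 in(0,.2,.4,-.2):
        p0=np.array([0,0,y0,0,0,0.]);S=np.vstack([p0]+[p0+np.eye(6)[i]*[.005,.005,.15,.006,.08,.08][i] for i in range(6)])
        r=minimize(cost,p0,method='Nelder-Mead',options=dict(initial_simplex=S,maxiter=1500))
        print(y0,r.x.round(4),round(r.fun),m.sum())
        if best is None or r.fun<best.fun:best=r
    p=best.x;draw(o,'side',gauge_pts([disc,foot]+eye,T,yaw0+p[2],p[0],p[1],.119+p[3],p[4],p[5]),x,y,f,(0,255,0))
    cs,_=cv2.findContours(m.astype(np.uint8),0,2);cv2.drawContours(o,cs,-1,(0,0,255),1);return o
E
python3 - <<'E'
from fit7 import *
cv2.imwrite('pics/fit7.png',run('pics/side7.png',[0.5008,-.1783,.3492],.1908,380,90,75,100,146))
E
```

```text
0 [ 2.700e-03 -1.000e-04  1.005e-01  3.000e-04 -3.090e-02 -4.500e-03] 1348 32767
0.2 [ 0.0007  0.0038  0.1072  0.0011 -0.0087  0.017 ] 1508 32767
0.4 [ 0.0104 -0.0041  0.4404 -0.0056 -0.0145 -0.1314] 2627 32767
-0.2 [ 0.0032 -0.001   0.0941  0.0009 -0.0533 -0.0138] 1375 32767
```

View pics/fit7.png

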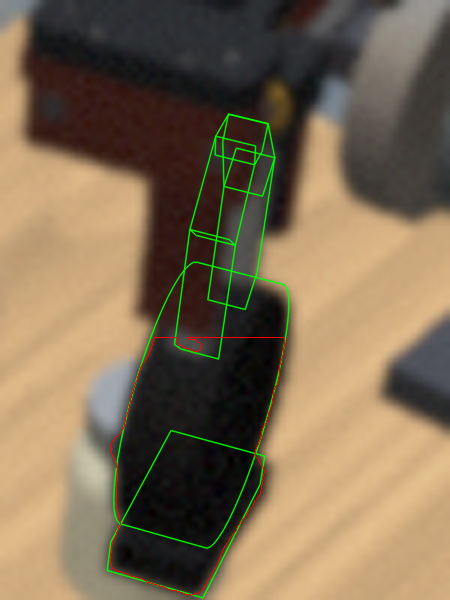

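Call:
{"method": "play_rows", "body": {
  "rows": [
    [[0,0,0,0,0,-1],[0,0,0,0,0,-1],[0,0,0,0,0,-1],[0,0,0,0,0,-1],[0,0,0,0,0,-1]]
  ]
}}

```text
t: 13.6
tool_pos: [0.5008, -0.1798, 0.3501]
orientation: [0.988, -0.156, -0.001, -0.0]
wrist_force: [0.2, 0.5, -3.2]
width: 0.0512
```

Call:
{"method": "play_rows", "body": {
  "rows": [
    [[0,0,0,0,0,-1],[0,0,0,0,0,-1],[0,0,0,0,0,-1],[0,0,0,0,0,-1],[0,0,0,0,0,-1],[0,0,0,0,0,-1]]
  ]
}}

```text
t: 14.2
tool_pos: [0.5009, -0.179, 0.3505]
orientation: [0.919, -0.393, -0.0, 0.0]
wrist_force: [-1.0, 0.4, -3.3]
width: 0.0514
```

```bash
python3 - <<'E'
from station import arm
from h import *
o=arm.get_obs();q=Rot.from_quat(o['orientation']).as_matrix();print(o['tool_pos'],np.arctan2(q[1,1],q[0,1]),o['wrist_force'],o['width'])
b=arm.capture('side')['pixels'][:,:,::-1];cv2.imwrite(f"pics/side8.png",b)
x,y=355,80;cv2.imwrite("pics/g8.png",cv2.resize(b[y:y+120,x:x+120],None,fx=5,fy=5,interpolation=cv2.INTER_CUBIC))
E
```

```text
[ 0.50091773 -0.17904666  0.35050937] -2.3794090035126985 [-0.98445073  0.4473841  -3.29313449] 0.05137374178300275
```

View pics/g8.png

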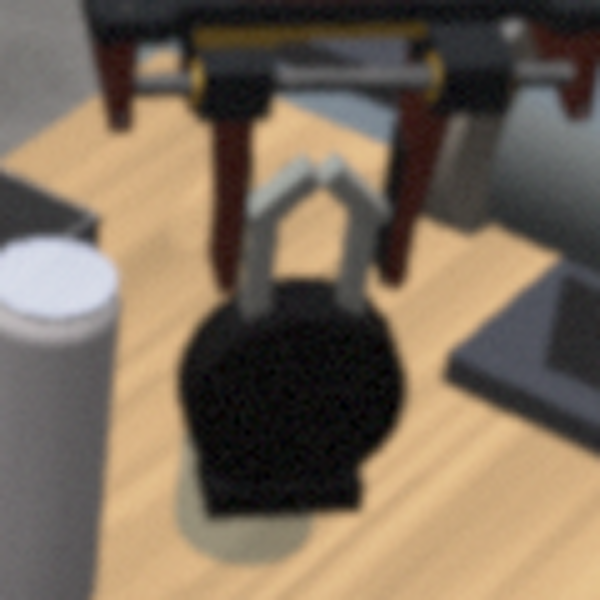

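```bash
python3 - <<'E'
from fit7 import *
cv2.imwrite('pics/fit8.png',run('pics/side8.png',[0.5009,-.1790,.3505],-2.3794+np.pi/2,370,100,90,95,140,thr=60))
E
```

```text
0 [-0.      0.0043  0.1557  0.0096 -0.0161 -0.1125] 5032 55309
0.2 [ 0.0027 -0.0021  0.1581  0.0115 -0.082  -0.1533] 5079 55309
0.4 [-0.0076  0.0128  0.2252  0.0112  0.0496 -0.0539] 5215 55309
-0.2 [-0.0014 -0.0019  0.0555  0.0165 -0.0802 -0.1509] 4744 55309
```

View pics/fit8.png

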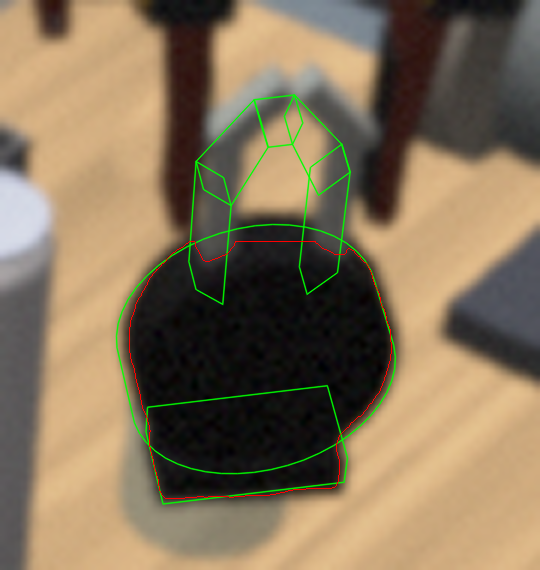

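```bash
python3 - <<'E'
import cv2
b=cv2.imread('pics/side8.png');x,y=392,104
o=cv2.resize(b[y:y+44,x:x+50],None,fx=14,fy=14,interpolation=cv2.INTER_LANCZOS4)
o=cv2.convertScaleAbs(o,alpha=1.5,beta=10);cv2.imwrite('pics/g8b.png',o)
E
```

```text
(no output)
```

View pics/g8b.png

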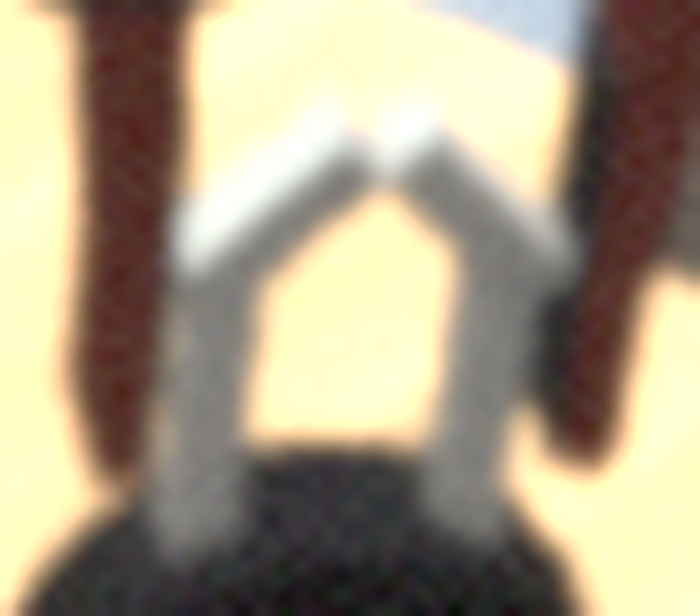

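```bash
python3 - <<'E'
from ov import *
off=np.array([392,104]);k=lambda u,v:(np.array([u,v])+.5)/14+off-.5
obj=np.array([(-.006,.022,.130),(-.006,-.022,.130),(-.006,0,.140),(-.006,.013,.127),(-.006,-.013,.127),(-.016,.03,0),(-.016,-.03,0)])
img=np.array([k(203,278),k(545,280),k(385,198),k(258,282),k(455,268),(397.2,183.7),(426.8,181.2)])
T=np.array([.5009,-.1790,.3505]);yaw0=-2.3794+np.pi/2
def f(p,reg):
    P=gauge_pts([obj],T,yaw0+p[2],p[0],p[1],.119+p[3],p[4],p[5])[0]
    return np.r_[(proj('side',P)-img).ravel(),reg*p/np.array([.005,.005,.2,.01,.15,.15])]
for reg in(.3,.05):
    r=least_squares(f,np.zeros(6),args=(reg,));print(r.x.round(4),r.fun[:14].round(1))
p=r.x
b=cv2.imread('pics/side8.png');x,y,s=370,95,6
o=cv2.resize(b[y:y+95,x:x+85],None,fx=s,fy=s,interpolation=cv2.INTER_CUBIC);o=cv2.convertScaleAbs(o,alpha=1.4,beta=10)
r=least_squares(f,np.zeros(6),args=(.3,));p=r.x
draw(o,'side',gauge_pts([disc,foot]+eye,T,yaw0+p[2],p[0],p[1],.119+p[3],p[4],p[5]),x,y,s,(0,255,0));cv2.imwrite('pics/fit9.png',o)
E
```

```text
[-0.0063  0.0021  0.0264  0.0053 -0.0208 -0.0004] [-0.4 -0.1 -0.3 -1.7 -0.5  0.1  0.5  0.8  0.9  0.9 -0.7 -0.3  0.4  0.3]
[-0.0262  0.0074  0.0259  0.0182 -0.0133  0.033 ] [-0.1 -0.2 -0.6 -1.6 -0.6  0.1  0.7  0.7  0.7  1.  -0.3 -0.4  0.2  0.4]
```

View pics/fit9.png

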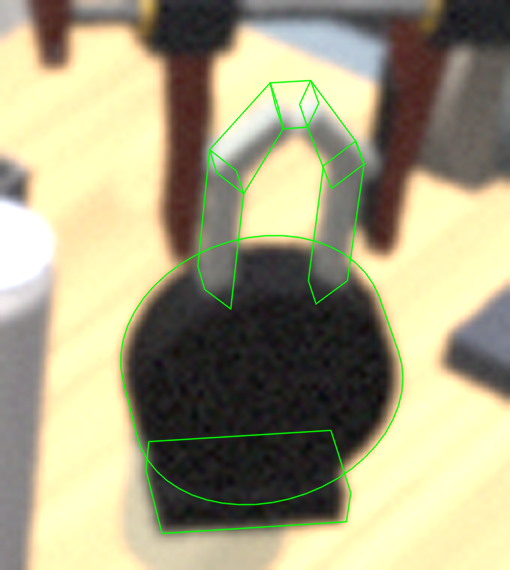

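Call:
{"method": "play_rows", "body": {
  "rows": [
    [[0,0,0,0,0,1],[0,0,0,0,0,1],[0,0,0,0,0,1],[0,0,0,0,0,1],[0,0,0,0,0,1]]
  ]
}}

```text
t: 14.75
tool_pos: [0.501, -0.1786, 0.3508]
orientation: [0.988, -0.154, -0.0, -0.0]
wrist_force: [-0.0, 0.0, -4.8]
width: 0.0516
```

Call:
{"method": "play_rows", "body": {
  "rows": [
    [[0.0,0.0,0,0,0,0.3],[0.02,0.08,0,0,0,0.6],[0.05,0.18,0,0,0,0.9],[0.08,0.28,0,0,0,0.9],[0.11,0.38,0,0,0,0.9],[0.14,0.48,0,0,0,0.9],[0.165,0.57,0,0,0,0.9],[0.175,0.603,0,0,0,0.9],[0.175,0.603,0,0,0,0.9],[0.175,0.603,0,0,0,0.9],[0.175,0.603,0,0,0,0.9]]
  ]
}}

```text
t: 15.85
tool_pos: [0.5709, 0.0613, 0.3511]
orientation: [0.998, 0.069, 0.0, 0.0]
wrist_force: [-0.5, -0.3, -3.6]
width: 0.0511
```

```bash
python3 - <<'E'
from station import arm
from ov import *
o=arm.get_obs();q=Rot.from_quat(o['orientation']).as_matrix();yw=np.arctan2(q[1,1],q[0,1]);T=o['tool_pos'];print(T,yw,o['wrist_force'],o['width'],o['qpos'].round(2))
C=[.616,.0718,.1892];c,s=np.cos(C[2]),np.sin(C[2]);d=T[:2]-C[:2];print('cab',c*d[0]+s*d[1],-s*d[0]+c*d[1])
for n in ('side','top'):
    b=arm.capture(n)['pixels'][:,:,::-1].copy();cv2.imwrite(f"pics/{n}10.png",b)
    if n=='side':
        x,y,f=150,80,3;o2=cv2.resize(b[y:y+190,x:x+220],None,fx=f,fy=f,interpolation=cv2.INTER_CUBIC);o2=cv2.convertScaleAbs(o2,alpha=1.4,beta=10)
        draw(o2,'side',gauge_pts([disc,foot]+eye,T,yw+np.pi/2+.05,0,0,.119,0,0),x,y,f,(0,255,0));cv2.imwrite('pics/g10.png',o2)
E
```

```text
[0.57087541 0.06133835 0.35108303] -1.4330128710053012 [-0.49830761 -0.27770437 -3.56345908] 0.05107993243531818 [ 0.05  0.08  1.03 -0.    2.03  1.48]
cab -0.046286902196526605 -0.0017882372754156259
```

View pics/g10.png

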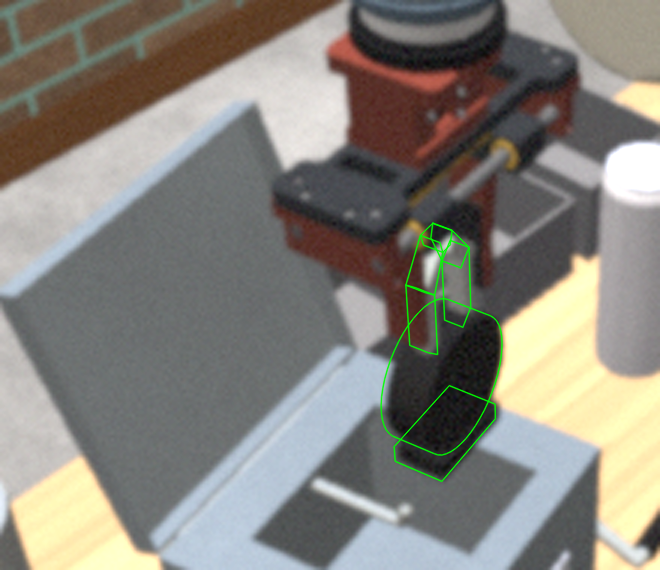

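View pics/top10.png

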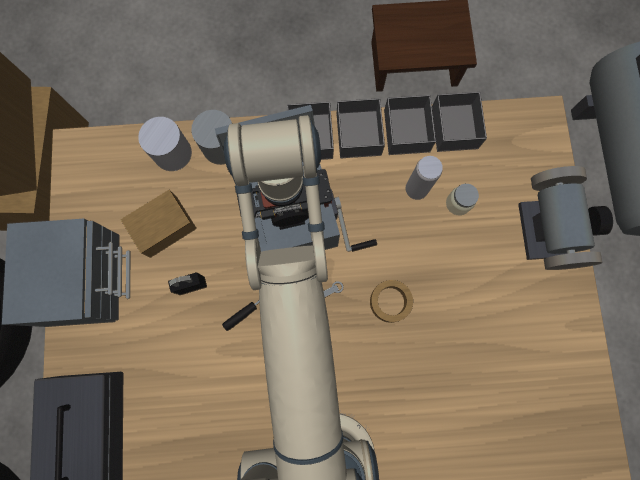

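Call:
{"method": "play_rows", "body": {
  "rows": [
    [[0,0.005,-0.06,0,0,-0.06],[0,0.005,-0.12,0,0,-0.06],[0,0.005,-0.18,0,0,-0.06],[0,0.005,-0.24,0,0,-0.06],[0,0.005,-0.3,0,0,-0.06],[0,0.005,-0.36,0,0,-0.06],[0,0.005,-0.42,0,0,-0.06],[0,0.005,-0.47,0,0,-0.06],[0,0.005,-0.492,0,0,-0.06],[0,0.005,-0.492,0,0,-0.06],[0,0.005,-0.492,0,0,-0.06]]
  ]
}}

```text
t: 17.05
tool_pos: [0.5714, 0.0644, 0.1553]
orientation: [0.999, 0.055, 0.001, 0.0]
wrist_force: [-0.4, 0.6, -3.3]
width: 0.0514
```

```bash
cat > look.py <<'E'
from station import arm
from ov import *
import sys
k=sys.argv[1]
o=arm.get_obs();q=Rot.from_quat(o['orientation']).as_matrix();yw=np.arctan2(q[1,1],q[0,1]);T=o['tool_pos'];print(T,yw,o['wrist_force'],o['width'])
C=[.616,.0718,.1892];c,s=np.cos(C[2]),np.sin(C[2]);d=T[:2]-C[:2];print('cab',c*d[0]+s*d[1],-s*d[0]+c*d[1])
b=arm.capture('side')['pixels'][:,:,::-1].copy();cv2.imwrite(f"pics/side{k}.png",b)
x,y,f=200,150,5;o2=cv2.resize(b[y:y+115,x:x+155],None,fx=f,fy=f,interpolation=cv2.INTER_CUBIC);o2=cv2.convertScaleAbs(o2,alpha=1.5,beta=10)
cv2.imwrite(f'pics/r{k}.png',o2)
draw(o2,'side',gauge_pts(([disc]+eye),T,yw+np.pi/2+.08,0,0,.119,0,0),x,y,f,(0,255,0))
t=np.array([(.09,0,.15),(-.01,0,.15),(-.018,0,.166)]);cv2.polylines(o2,[np.int32((proj('side',pose(C,t))+.5-[x,y])*f*8)],False,(0,0,255),1,cv2.LINE_AA,3)
cv2.imwrite(f'pics/g{k}.png',o2)
E
python3 look.py 11
```

```text
[0.57137917 0.06435844 0.15527349] -1.4615988216242997 [-0.41029785  0.64375997 -3.25075391] 0.051367756561362325
cab -0.045224128744998704 0.0010832167671342456
```

View pics/g11.png

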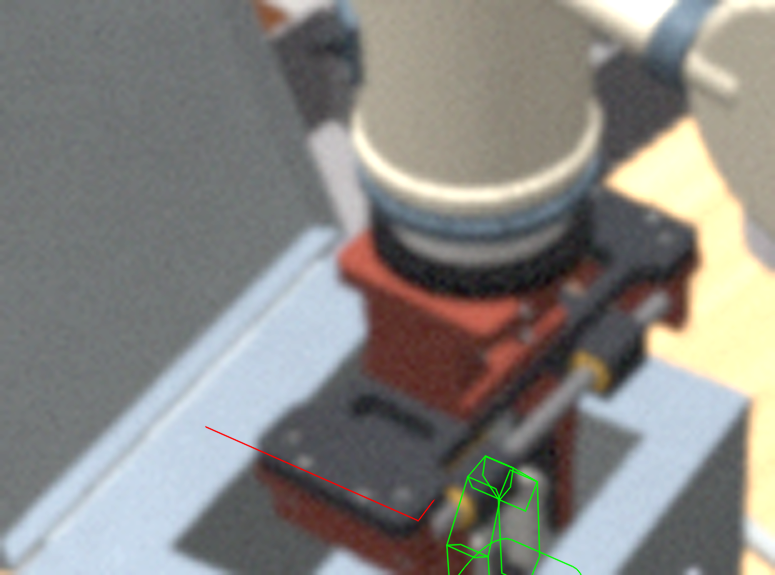

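View pics/r11.png

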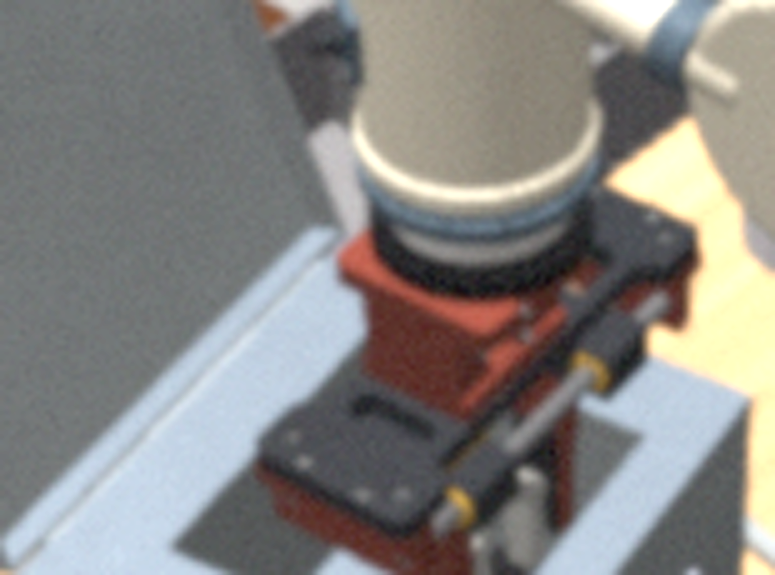

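Call:
{"method": "play_rows", "body": {
  "rows": [
    [[0.02,0.003,0,0,0,0],[0.04,0.006,0,0,0,0],[0.06,0.01,0,0,0,0],[0.08,0.014,0,0,0,0],[0.09,0.016,0,0,0,0],[0.09,0.016,0,0,0,0]]
  ]
}}

```text
t: 17.7
tool_pos: [0.6075, 0.0713, 0.1536]
orientation: [0.998, 0.055, -0.0, -0.0]
wrist_force: [-0.4, -0.6, -4.1]
width: 0.0513
```

```bash
python3 look.py 12
```

```text
[0.60751883 0.07134751 0.15361974] -1.4607902093269605 [-0.3682476  -0.56072096 -4.11959526] 0.051262569337344015
cab -0.008414921249659283 0.00115066272270198
```

View pics/side12.png

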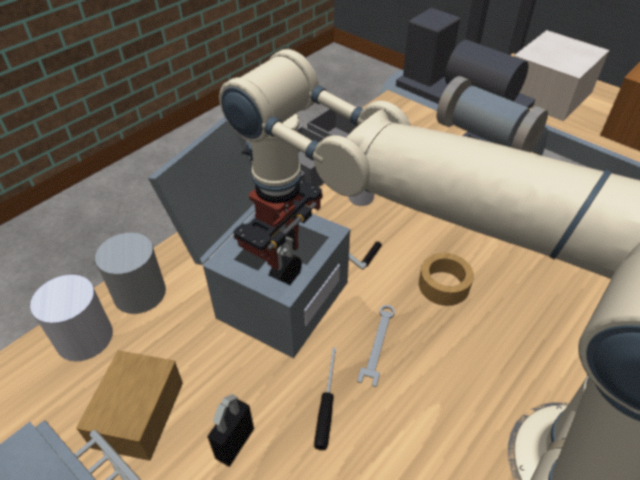

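Call:
{"method": "play_rows", "body": {
  "rows": [
    [[0.02,0.003,0,0,0,0],[0.04,0.006,0,0,0,0],[0.06,0.01,0,0,0,0],[0.07,0.0115,0,0,0,0],[0.07,0.0115,0,0,0,0]]
  ]
}}

```text
t: 18.25
tool_pos: [0.6355, 0.0759, 0.1537]
orientation: [0.998, 0.055, -0.0, -0.0]
wrist_force: [-1.5, 0.7, -3.6]
width: 0.0509
```

```bash
python3 look.py 13
```

```text
[0.63554911 0.07587847 0.15370323] -1.4609058771059216 [-1.52060187  0.69924009 -3.63274382] 0.05092328935433631
cab 0.019967302601682113 0.0003290222731629458
```

View pics/r13.png

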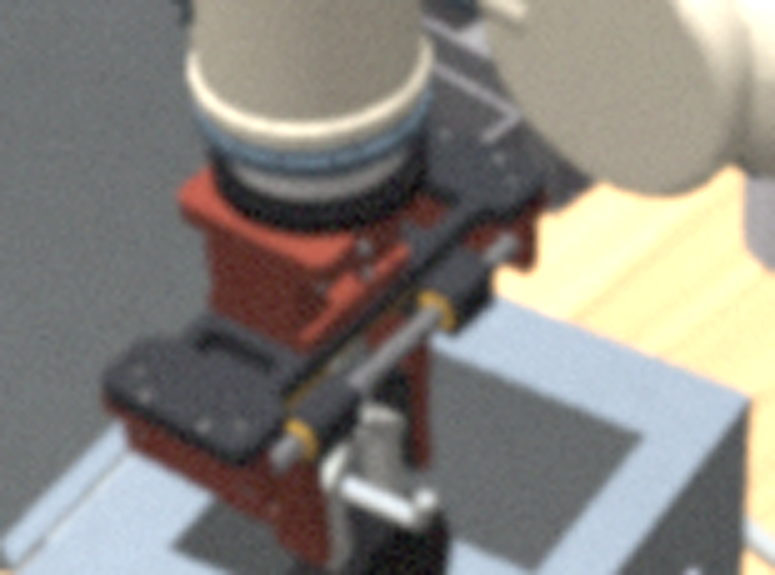

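Call:
{"method": "play_rows", "body": {
  "rows": [
    [[0,0,-0.02,0,0,0],[0,0,-0.04,0,0,0],[0,0,-0.055,0,0,0],[0,0,-0.06,0,0,0],[0,0,-0.06,0,0,0]]
  ]
}}

```text
t: 18.8
tool_pos: [0.6346, 0.0757, 0.1292]
orientation: [0.998, 0.055, -0.001, 0.0]
wrist_force: [-0.4, -0.6, -3.6]
width: 0.0514
```

Call:
{"method": "play_rows", "body": {
  "rows": [
    [[0,0,-0.004,0,0,0],[0,0,-0.0075,0,0,0],[0,0,-0.0075,0,0,0],[0,0,-0.0075,0,0,0]]
  ]
}}

```text
t: 19.2
tool_pos: [0.6351, 0.0757, 0.1272]
orientation: [0.998, 0.055, 0.0, -0.0]
wrist_force: [-1.0, 0.4, -4.0]
width: 0.0512
```

Call:
{"method": "play_rows", "body": {
  "rows": [
    [[0,0,-0.004,0,0,0],[0,0,-0.0075,0,0,0],[0,0,-0.0075,0,0,0],[0,0,-0.0075,0,0,0]]
  ]
}}

```text
t: 19.6
tool_pos: [0.6356, 0.0756, 0.1265]
orientation: [0.998, 0.055, 0.001, 0.0]
wrist_force: [-2.5, -0.7, 6.1]
width: 0.0511
```

Call:
{"method": "play_rows", "body": {
  "rows": [
    [[0,0,0.002,0,0,0],[0,0,0.004,0,0,0],[0,0,0.004,0,0,0],[0,0,0.004,0,0,0],[0,0,0.004,0,0,0],[0,0,0.004,0,0,0]]
  ],
  "jaw": 0.75
}}

```text
t: 20.2
tool_pos: [0.635, 0.0758, 0.1254]
orientation: [0.998, 0.055, -0.0, -0.0]
wrist_force: [0.0, 0.6, -0.9]
width: 0.0654
```

```bash
python3 look.py 14
```

```text
[0.63496227 0.07577637 0.12541957] -1.461004290186249 [ 0.03516537  0.6487192  -0.92053266] 0.06539247529767524
cab 0.01937173836638372 0.0003391115634961313
```

View pics/r14.png

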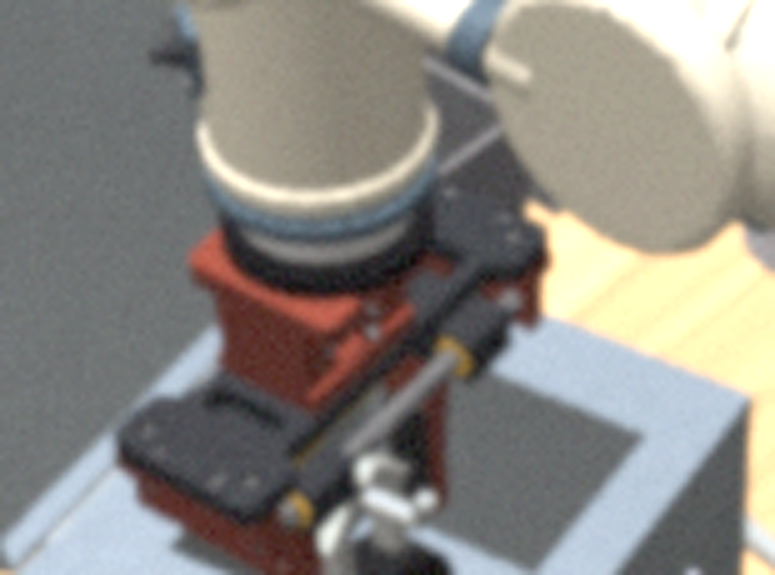

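Call:
{"method": "play_rows", "body": {
  "rows": [
    [[0,0,0.03,0,0,0],[0,0,0.08,0,0,0],[0,0,0.15,0,0,0],[0,0,0.24,0,0,0],[0,0,0.34,0,0,0],[0,0,0.44,0,0,0],[0,0,0.54,0,0,0],[0,0,0.55,0,0,0]]
  ]
}}

```text
t: 21.05
tool_pos: [0.6353, 0.0758, 0.354]
orientation: [0.998, 0.055, 0.006, -0.0]
wrist_force: [-0.5, -0.3, 0.4]
width: 0.0658
```

```bash
python3 look.py 15
```

```text
[0.63527717 0.0757694  0.353992  ] -1.4609941072540145 [-0.47833739 -0.29794334  0.35774803] 0.0657732996204874
cab 0.01967970872179819 0.0002730503346443378
```

View pics/r15.png

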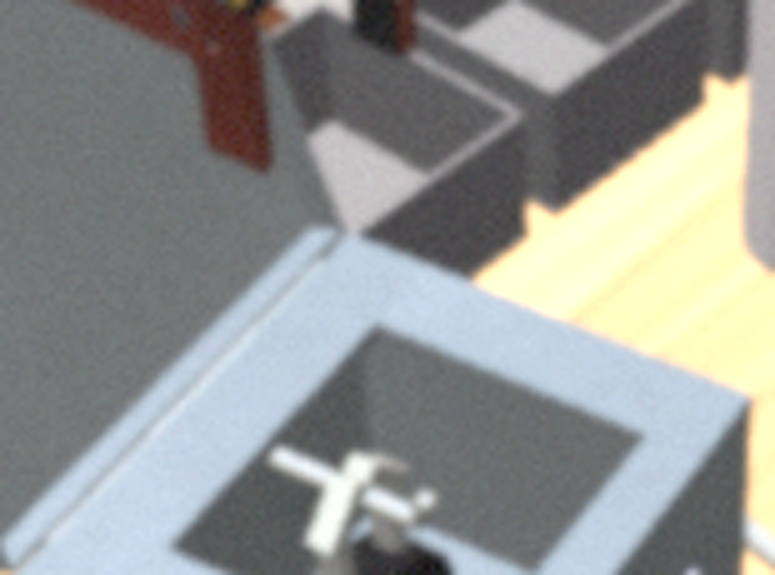

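Call:
{"method": "play_rows", "body": {
  "rows": [
    [[-0.05,-0.1,0.05,0,0,0.3],[-0.1,-0.2,0.05,0,0,0.6],[-0.15,-0.3,0.05,0,0,0.9],[-0.2,-0.4,0,0,0,1],[-0.249,-0.5065,-0.05,0,0,1],[-0.249,-0.5065,-0.05,0,0,1],[-0.249,-0.5065,-0.05,0,0,1]]
  ],
  "jaw": 1
}}

```text
t: 21.8
tool_pos: [0.5347, -0.1274, 0.324]
orientation: [0.954, 0.299, -0.001, -0.001]
wrist_force: [-0.2, 0.0, 0.4]
width: 0.0882
```

Call:
{"method": "play_rows", "body": {
  "rows": [
    [[0,0,0,0,0,1],[0,0,0,0,0,1],[0,0,0,0,0,1],[0,0,0,0,0,1],[0,0,0,0,0,1]]
  ]
}}

```text
t: 22.3
tool_pos: [0.5363, -0.1252, 0.3261]
orientation: [0.849, 0.528, 0.0, 0.0]
wrist_force: [0.8, -0.6, -0.3]
width: 0.0881
```

Call:
{"method": "play_rows", "body": {
  "rows": [
    [[0,0,0,0,0,1],[0,0,0,0,0,1],[0,0,0,0,0,1],[0,0,0,0,0,1],[0,0,0,0,0,1]]
  ]
}}

```text
t: 22.8
tool_pos: [0.536, -0.1258, 0.3259]
orientation: [0.693, 0.721, 0.0, 0.0]
wrist_force: [-0.1, -0.2, -0.2]
width: 0.0878
```

Call:
{"method": "play_rows", "body": {
  "rows": [
    [[0,0,0,0,0,0.3],[0,0,0,0,0,0.3],[0,0,0,0,0,0.3]]
  ]
}}

```text
t: 23.1
tool_pos: [0.5357, -0.1264, 0.3257]
orientation: [0.639, 0.769, 0.0, 0.0]
wrist_force: [0.4, -0.4, 0.7]
width: 0.0881
```

```bash
python3 - <<'E'
from station import arm
from h import *
o=arm.get_obs();q=Rot.from_quat(o['orientation']).as_matrix();print(o['tool_pos'],np.arctan2(q[1,1],q[0,1]),o['wrist_force'],o['width'])
for n in ('side','top'):cv2.imwrite(f"pics/{n}16.png",arm.capture(n)['pixels'][:,:,::-1])
E
```

```text
[ 0.53565157 -0.12643054  0.3257136 ] 0.18444997714682723 [ 0.44155088 -0.37001319  0.6971823 ] 0.08812521808303461
```

View pics/side16.png

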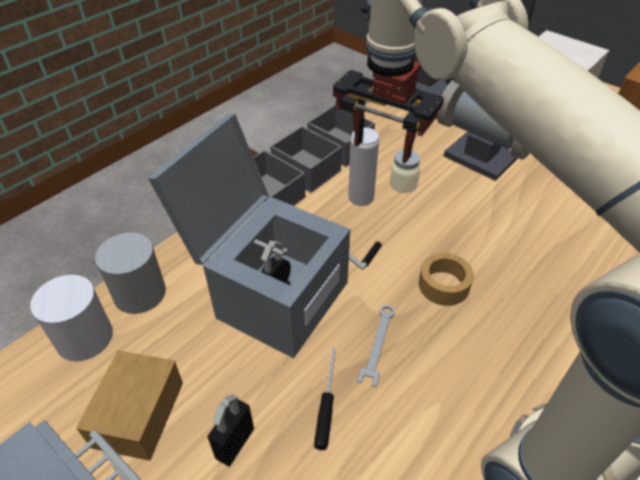

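View pics/top16.png

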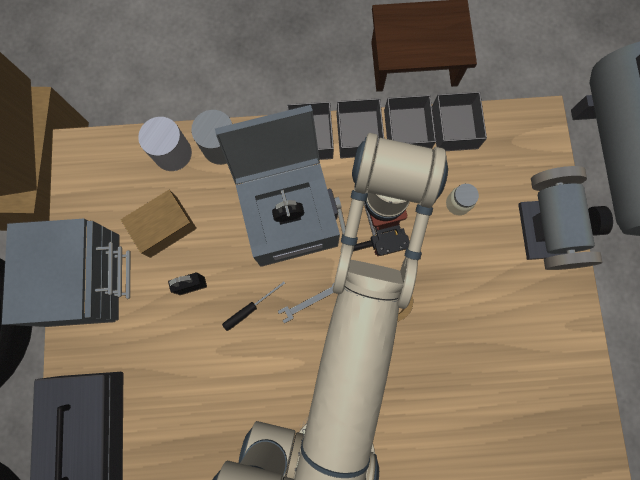

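Call:
{"method": "play_rows", "body": {
  "rows": [
    [[0,0,-0.1,0,0,0],[0,0,-0.2,0,0,0],[0,0,-0.3,0,0,0],[0,0,-0.4,0,0,0],[0,0,-0.5,0,0,0],[0,0,-0.6,0,0,0],[0,0,-0.68,0,0,0],[0,0,-0.725,0,0,0],[0,0,-0.735,0,0,0],[0,0,-0.735,0,0,0],[0,0,-0.735,0,0,0]]
  ]
}}

```text
t: 24.3
tool_pos: [0.5364, -0.1271, 0.0334]
orientation: [0.638, 0.77, 0.0, 0.001]
wrist_force: [-0.6, -0.4, -0.2]
width: 0.0877
```

Call:
{"method": "play_rows", "body": {
  "rows": [
    [[0,0,0,0,0,0],[0,0,0,0,0,0],[0,0,0,0,0,0],[0,0,0,0,0,0],[0,0,0,0,0,0],[0,0,0,0,0,0],[0,0,0,0,0,0],[0,0,0,0,0,0],[0,0,0,0,0,0],[0,0,0,0,0,0],[0,0,0,0,0,0]]
  ],
  "jaw": 0
}}

```text
t: 25.4
tool_pos: [0.5355, -0.1268, 0.0316]
orientation: [0.637, 0.771, 0.0, 0.0]
wrist_force: [1.0, 0.9, 0.5]
width: 0.0176
```

Call:
{"method": "play_rows", "body": {
  "rows": [
    [[-0.008,-0.0015,0.018,0,0,0],[-0.0145,-0.003,0.0355,0,0,0],[-0.02,-0.004,0.054,0,0,0],[-0.025,-0.005,0.073,0,0,0],[-0.028,-0.0055,0.092,0,0,0],[-0.0305,-0.006,0.111,0,0,0],[-0.0315,-0.006,0.13,0,0,0],[-0.032,-0.006,0.149,0,0,0],[-0.0305,-0.006,0.168,0,0,0],[-0.0285,-0.0055,0.188,0,0,0],[-0.0285,-0.0055,0.188,0,0,0]]
  ]
}}

```text
t: 26.5
tool_pos: [0.5237, -0.1291, 0.1077]
orientation: [0.637, 0.771, -0.0, -0.0]
wrist_force: [-3.2, -0.1, 1.0]
width: 0.0173
```

Call:
{"method": "play_rows", "body": {
  "rows": [
    [[0.004,0.001,0.019,0,0,0],[0.0075,0.0015,0.0375,0,0,0],[0.013,0.0025,0.056,0,0,0],[0.0195,0.0035,0.074,0,0,0],[0.027,0.005,0.092,0,0,0],[0.0355,0.007,0.109,0,0,0],[0.038,0.0075,0.116,0,0,0],[0.038,0.0075,0.116,0,0,0],[0.038,0.0075,0.116,0,0,0]]
  ]
}}

```text
t: 27.4
tool_pos: [0.537, -0.1266, 0.1553]
orientation: [0.638, 0.77, -0.002, -0.001]
wrist_force: [-13.9, -2.3, 5.7]
width: 0.0173
```

```bash
python3 - <<'E'
from station import arm
from h import *
o=arm.get_obs();q=Rot.from_quat(o['orientation']).as_matrix();print(o['tool_pos'],o['wrist_force'],o['width'])
for n in ('side','top'):cv2.imwrite(f"pics/{n}17.png",arm.capture(n)['pixels'][:,:,::-1])
E
```

```text
[ 0.53702846 -0.12660361  0.15531096] [-13.90840534  -2.29712247   5.70287053] 0.01734803475827807
```

View pics/side17.png

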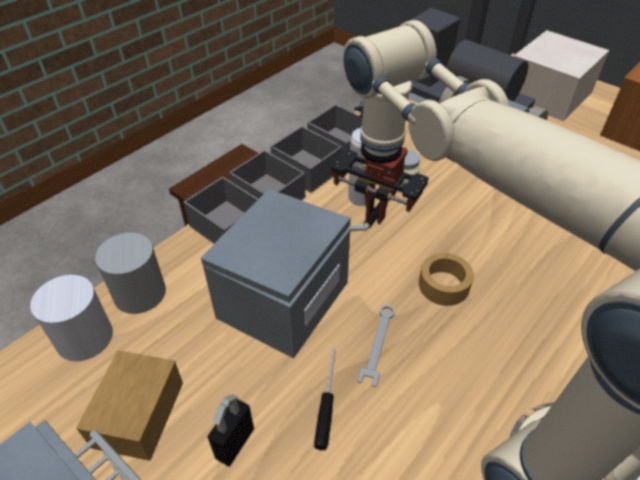

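Call:
{"method": "play_rows", "body": {
  "rows": [
    [[0.003,0,0.008,0,0,0],[0.005,0.001,0.014,0,0,0],[0.005,0.001,0.018,0,0,0],[0.005,0.001,0.018,0,0,0]]
  ]
}}

```text
t: 27.9
tool_pos: [0.5385, -0.1262, 0.1589]
orientation: [0.638, 0.77, -0.003, -0.003]
wrist_force: [-10.0, -3.6, -7.9]
width: 0.0171
```

```bash
cat > shut.py <<'E'
from station import arm
from h import *
import sys
k=sys.argv[1]
o=arm.get_obs();print(o['tool_pos'],o['wrist_force'],o['width'])
im=arm.capture('side')['pixels'][:,:,::-1].copy();cv2.imwrite(f"pics/side{k}.png",im)
a=cv2.imread('pics/side0.png');x,y=195,180
cr=lambda b:cv2.resize(b[y:y+125,x:x+165],None,fx=2.4,fy=2.4,interpolation=cv2.INTER_CUBIC)
cv2.imwrite(f'pics/sh{k}.png',np.hstack([cr(a),cr(im)]))
E
python3 shut.py 18
```

```text
[ 0.53854913 -0.12623389  0.15886221] [-9.95947556 -3.60932416 -7.90208814] 0.017068654130867833
```

View pics/sh18.png

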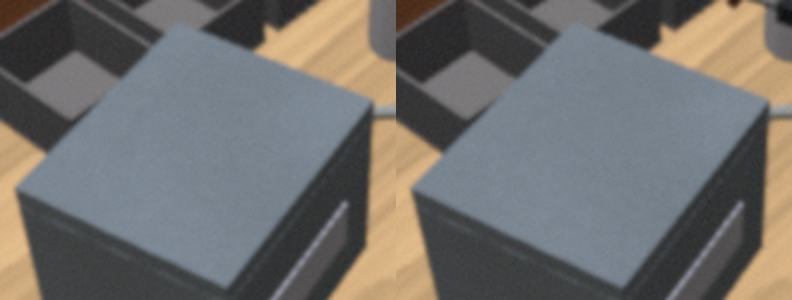

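Call:
{"method": "play_rows", "body": {
  "rows": [
    [[-0.004,-0.001,0,0,0,0],[-0.004,-0.001,0,0,0,0],[-0.004,-0.001,0,0,0,0],[-0.004,-0.001,0,0,0,0],[-0.004,-0.001,0,0,0,0],[-0.004,-0.001,0,0,0,0],[-0.004,-0.001,0,0,0,0],[-0.004,-0.001,0,0,0,0]]
  ],
  "jaw": 1
}}

```text
t: 28.75
tool_pos: [0.5396, -0.126, 0.1604]
orientation: [0.637, 0.771, 0.0, -0.0]
wrist_force: [-0.4, 0.0, 0.6]
width: 0.0781
```

Call:
{"method": "play_rows", "body": {
  "rows": [
    [[0,0,0.06,0,0,0],[0,0,0.15,0,0,0],[0,0,0.25,0,0,0],[0,0,0.35,0,0,0],[-0.1,-0.1,0.4,0,0,0],[-0.2,-0.2,0.4,0,0,0],[-0.3,-0.3,0.4,0,0,0],[-0.3,-0.3,0.4,0,0,0],[-0.3,-0.3,0.4,0,0,0]]
  ]
}}

```text
t: 29.65
tool_pos: [0.4179, -0.2479, 0.321]
orientation: [0.639, 0.769, -0.0, 0.001]
wrist_force: [0.0, 1.0, -1.2]
width: 0.0879
```

```bash
python3 shut.py 19; python3 - <<'E'
from station import arm
from h import *
b=arm.capture('top')['pixels'][:,:,::-1].copy();cv2.imwrite("pics/top19.png",b)
a=cv2.imread('pics/top0.png');x,y=225,150
cr=lambda b:cv2.resize(b[y:y+125,x:x+170],None,fx=2.3,fy=2.3,interpolation=cv2.INTER_CUBIC)
d=cv2.absdiff(a,b);cv2.imwrite('pics/sht19.png',np.vstack([np.hstack([cr(a),cr(b)]),np.hstack([cr(d)*3,cr(d)*0])]))
E
```

```text
[ 0.41787845 -0.24793389  0.32104719] [ 0.04064484  1.00156099 -1.18112069] 0.08789254476375795
```

View pics/side19.png

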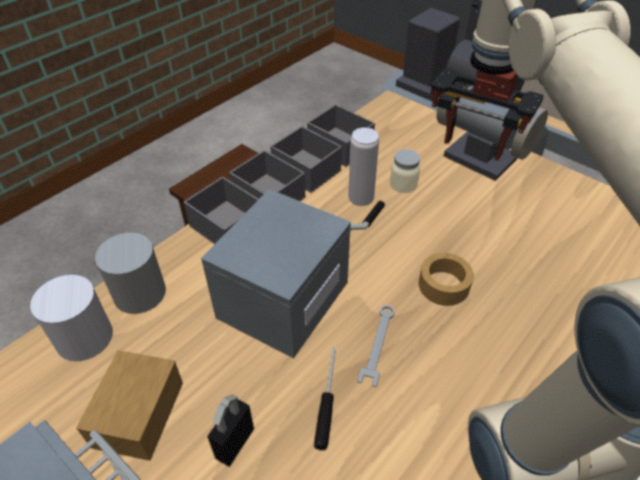

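View pics/sht19.png

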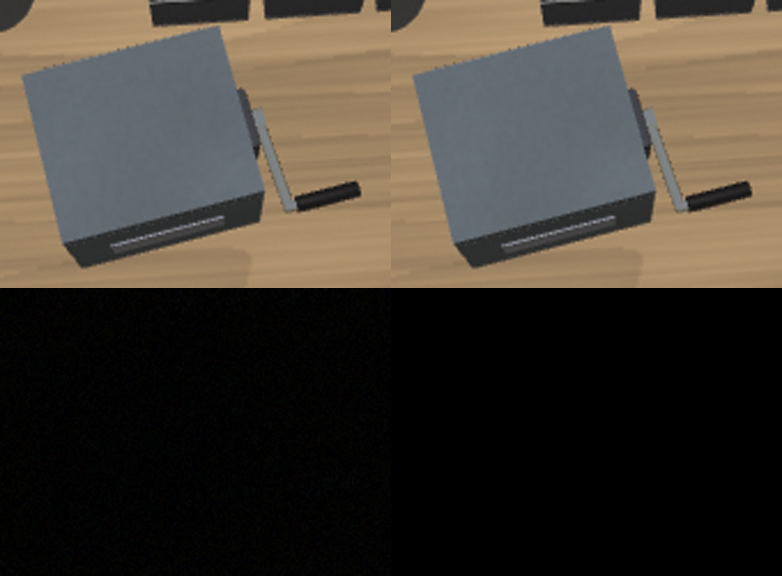

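View pics/sh19.png

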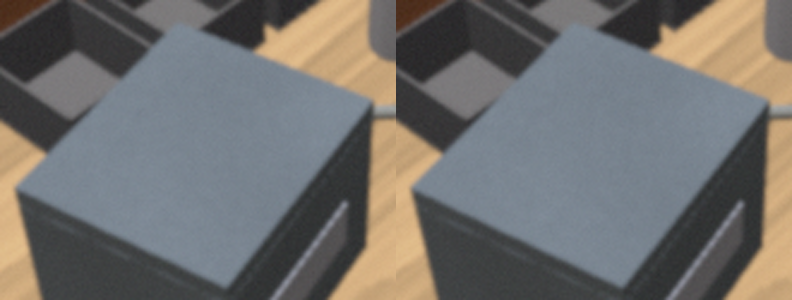

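Lid and lever match the initial shut picture pixel for pixel (difference image black). Handing in.

```bash
python3 -c "
from station import arm
print(arm.job_done())"
```

```text
the job is handed in; nothing more can be done
None
```

The gauge hangs by its eye on the hook inside the cabinet, and the lid is shut over it. I handed the job in at about 30 s of the 72 s allowed.

**What I did:** I pinched the lever and followed its arc fully down, which raised the lid to about 1.9 rad by overlay. I gripped the gauge by its eye and lowered it through the opening in front of the hook. I moved it back over the bar and set it down until the force changed by about 10 N, at the expected height. Then I released it, backed out, and brought the lever up past its stop.

**Last checks:**
- **Hanging:** pictures taken after release show the gauge on the hook bar. I could not check it again once the lid was shut.
- **Lid and lever:** in the top camera the cabinet area is identical to the first picture, when it was shut. The side view looks the same.
- **Bystanders:** the tester and the other things look unmoved in the pictures.
- **Rim:** I planned about 9 mm or more of clearance, and the wrist force showed no contact while the gauge was going in. This was judged from force readings only; I had no clear view of the gauge beside the rim.
- **Robot:** it stands clear and touches nothing.

**Disagreement:** the jaws read 51 mm on the eye, where 44 mm was stated. I think the pads caught the overhanging ends at the eye's shoulders. The gauge also sat turned about 0.05–0.1 rad in the grip, which I corrected by turning the tool, and the gauge held steady.

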